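Make up two sample kits

TASK

Make up two kits in the grey trays. In the three-bay tray stand a tube in the narrow bay, the large tin in the middle bay and the bottle in the other end bay; in the two-bay tray stand the other tube in the narrow bay and the small tin in the wide bay. Everything ends upright, flat on the floor of its bay and let go; keep the bottle upright throughout and leave the timer where it is.

Things in the scene. Friction and masses are not known exactly. Their poses are not given: they have to be found in the camera images.
- tray_three: Fixed grey tray, dark floor, 84 (x) by 232 mm (y), flat on the bench, turned up to 0.2 rad. Floor 4 mm thick; rim and cross walls 4 mm thick, tops 9 mm above the bench. Three bays along its y: narrow one (at the right-hand end) 56 mm wide, centre y = -84 mm; middle one 80 mm, y = -12 mm; other end one 80 mm, y = +72 mm. Bays are 76 mm deep, centred at x = 0. Origin: centre of underside.
- tray_two: Fixed grey tray, dark floor, 84 (x) by 144 mm (y), flat on the bench, turned up to 0.2 rad. Floor 4 mm thick; rim and cross walls 4 mm thick, tops 9 mm above the bench. Two bays along its y: narrow one (at the right-hand end) 56 mm wide, centre y = -40 mm; wide one 76 mm, y = +30 mm. Bays are 76 mm deep, centred at x = 0. Origin: centre of underside.
- large_tin: Larger of the two round lidded tins, 56 mm diameter, 28 mm high. Origin at the centre of its underside, z up.
- small_tin: Smaller of the two round lidded tins, 42 mm diameter, 22 mm high. Origin at the centre of its underside, z up.
- bottle: Standing round screw-cap bottle, body 54 mm diameter, 100 mm high in all; its cap is 30 mm in diameter and takes up the top 14 mm. About 0.16 kg. The two solvent bottles at the back of the bench are larger. Origin at the centre of its underside, z up.
- tube_a: Standing capped tube with a flat foot, 29 mm diameter, 114 mm high; its cap is 32 mm in diameter and takes up the top 14 mm. The same as tube_b but for the cap; either tube may go in either tray. Origin at the centre of its underside, z up.
- tube_b: Standing capped tube, the same in shape and size as tube_a (29 mm diameter, 114 mm high, cap 32 mm in diameter, 14 mm tall); either tube may go in either tray. Origin at the centre of its underside, z up.
- bench_timer: Bench timer lying among the stock, loose, 60 x 66 mm, 21 mm high; not part of the kits, to be left where it is. Origin at the centre of its underside, z up.
Mind the look-alikes: they are no part of the job. What is shaped like the large_tin but orange is not meant.

How it is judged (in metres and radians):
At the end, for the whole second after the job is handed in: A tube in each narrow bay, large tin and bottle in the middle and other end bay of the three-bay tray, small tin in the wide bay of the two-bay tray: each wholly in its bay, underside 1 to 6.5 mm above the bench, tilt under 0.08 rad, at rest, let go; timer within 15 mm of its start (x of large_tin in the frame of tray_three between -0.012 and 0.012 m and y of large_tin in the frame of tray_three between -0.026 and 0.002 m and z of large_tin in the frame of tray_three between 0.001 and 0.0065 m and x of bottle in the frame of tray_three between -0.013 and 0.013 m and y of bottle in the frame of tray_three between 0.057 and 0.087 m and z of bottle in the frame of tray_three between 0.001 and 0.0065 m and x of small_tin in the frame of tray_two between -0.019 and 0.019 m and y of small_tin in the frame of tray_two between 0.011 and 0.049 m and z of small_tin in the frame of tray_two between 0.001 and 0.0065 m and (((x of tube_a in the frame of tray_three between -0.024 and 0.024 m and y of tube_a in the frame of tray_three between -0.098 and -0.07 m and z of tube_a in the frame of tray_three between 0.001 and 0.0065 m) and (x of tube_b in the frame of tray_two between -0.024 and 0.024 m and y of tube_b in the frame of tray_two between -0.054 and -0.026 m and z of tube_b in the frame of tray_two between 0.001 and 0.0065 m)) or ((x of tube_b in the frame of tray_three between -0.024 and 0.024 m and y of tube_b in the frame of tray_three between -0.098 and -0.07 m and z of tube_b in the frame of tray_three between 0.001 and 0.0065 m) and (x of tube_a in the frame of tray_two between -0.024 and 0.024 m and y of tube_a in the frame of tray_two between -0.054 and -0.026 m and z of tube_a in the frame of tray_two between 0.001 and 0.0065 m))) and angle between each of large_tin, small_tin, bottle, tube_a, tube_b's own z axis and vertical below 0.08 rad and linear speed of each of large_tin, small_tin, bottle, tube_a, tube_b below 0.02 m/s and contact force between each of large_tin, small_tin, bottle, tube_a, tube_b and the fingers below 0.1 N and distance of bench_timer from where it was at the start of the episode below 0.015 m); the robot touches nothing.
It fails at once if the bottle is tipped by more than 0.5 rad (angle between bottle's own z axis and vertical above 0.5 rad).
It fails at once if the timer is shifted by more than 15 mm (distance of bench_timer from where it was at the start of the episode above 0.015 m).
It also fails if it takes over 112 s, if anything falls off the work surface, if the arm or the gripper's body presses on something with over 40 N, if the wrist force passes 120 N, or if a joint passes its speed limit or range.

ROBOT

A 7-joint arm with a two-finger parallel gripper is mounted at the origin on the work surface; the furniture and walls round the work are solid. World frame = base frame: x ahead of the robot, y to its left, z up, the work surface at z = 0. Lengths are in m, angles in degrees, forces in N, time in s.
With the tool pointing down it reaches from about 0.425 to 1.025 m from the base axis. Payload 9.4 kg.
Tool frame: the origin (TCP) lies on the centre line of the jaws, within the pads' length; the fingertips stand 17 mm ahead of it and the grasp point (between the pads) lies 2 mm behind it; z points along the fingers, y is the line along which they close (so a half turn about z gives the same grasp; the last joint's range is limited). The gripper opens to 93 mm and grips with 3 to 60 N. Pads are 15 mm wide; open, the fingers measure 128 mm over their backs; the gripper's body (75 mm by 188 mm) begins 65 mm behind the grasp point.
Start: joints at [-78.421, 34.337, -0.143, 91.639, 0.103, 54.024, -4.572], TCP at [0.2, 0.697, 0.199] pointing down, gripper open.
Joint ranges: [-147.43, 147.43], [-19.82, 112.94], [-74.19, 73.91], [6.32, 146.72], [-59.91, 239.91], [6.04, 106.73], [-150.56, 150.56]. Speed limits (degrees/s): [127.2, 127.2, 172.46, 172.46, 180, 180, 180].

INTERFACE

Orientations are given as a 3x3 rotation matrix whose columns are the frame's x, y, z axes.
In Python, from rig import * gives the robot as it stands.
- The arm moves only by the tool move_arm, never from a script. Its argument "motion" is a list of rows, each an object of numbers: "dx", "dy", "dz": the shift along the world's x, y, z in cm; "rx", "ry", "rz": the turn, a rotation vector about the world's x, y, z in units of 6 degrees (1.0 is 6 degrees); "hand": the finger opening in cm, from 0 to 9.3. In form: [{"dx": .., "dy": .., "dz": .., "rx": .., "ry": .., "rz": .., "hand": ..}, ...]. A call has 1 to 20 rows; each row is the pose to reach, as a shift and turn from the pose commanded when the call began; what a row does not reach only later rows make up. A row lasts 1/12 s, in which the tool goes at most 41.7 mm and 7.16 degrees, less where a joint would pass 70% of its speed; a pose out of reach is approached as far as the arm can. A call with a gripper value outside its range is refused whole. The fingers move at their own pace and stop on an object; "grip_force" is the grip in N (left out, the last holds). Time passes only in rows, so rows that repeat a pose let the fingers close. It gives the time, the measured TCP pose, the force, the opening and the grip force at its end, in the units of the state.
- get_state(): the state, without advancing time (a new reading comes with each control period).
- get_image(name): name is "scene" or "top"; returns the picture (420x560x3 uint8, blue, green, red); there is no depth.
- get_calibration(name): a dict with "fov_y" (degrees; the focal length in pixels is half the picture's height over the tangent of half this angle, whatever the lens; pixels are square), "cx", "cy" (the principal point, pixels), "distortion" ([k1, k2, p1, p2, k3] as OpenCV has them; the pictures are not rectified), "cam_to_world" (4x4, takes a point from camera to world coordinates). Camera axes: x right, y down, z forward; pixel columns grow to the right and rows downward; lengths in m; the calibration is good to about 2 mm. A picture is of the moment at which its call begins. get_calibration takes no time and is no camera call.
- finish_job(): hands the job in; it is judged then, once.
The state is a dict: "clock": time; "joint_pos": joint angles; "joint_velocities": joint speeds; "tau": joint torques, N m; "eef_pos": TCP position; "tcp_rot": TCP orientation; "wrist_force": force on the tool from outside, world axes, zero at the start; "ft_torque": the same for the moment, N m; "finger_gap": opening from 0.0 (shut) to 1.0 (fully open); "gripper_force": force on a finger pad.
Only numpy, scipy, OpenCV 4.12 (cv2) and the standard library are available. Lean on these libraries where they do the work, as an engineer would, in place of code of your own. Each camera call takes 0.05 s, during which the arm holds its last target. There are 200 camera calls.

## Working session

There is one attempt and no reset: what is moved stays moved. The work goes in short steps, Python scripts to look and compute and a tool call to move; the robot and the scene stay as the last step left them, time stands still between calls to the robot, and variables do not carry over. Pictures are saved under pics/ and viewed, at most 14 in all, crops included, and the job is handed in when it is done.

Besides the shell and the picture viewer there is one more tool, called after "Call:" in YAML: its name, and indented under it one key for each argument. move_arm: Moves the arm, as the interface text tells. Its arguments: {"type":"object","properties":{"motion":{"type":"array"},"grip_force":{"type":"number"}},"required":["motion"]}

```bash
mkdir -p pics; ls; python3 - <<'E'
from rig import *
import cv2
for n in("top","scene"):
    cv2.imwrite(f"pics/{n}0.png",get_image(n)); c=get_calibration(n); print(n,c)
s=get_state(); print(s["clock"],s["eef_pos"],s["tcp_rot"],s["finger_gap"])
E
```

```text
pics
top {'fov_y': 43.47927301628799, 'cx': 276.20840298782764, 'cy': 209.87992555801566, 'distortion': array([-0.03239798,  0.        ,  0.        ,  0.        ,  0.        ]), 'cam_to_world': array([[ 0.02898303, -0.99125954,  0.12870319,  0.40597551],
       [-0.99955223, -0.02969904, -0.00364719,  0.02342011],
       [ 0.00743767, -0.12853985, -0.99167645,  1.23391981],
       [ 0.        ,  0.        ,  0.        ,  1.        ]])}
scene {'fov_y': 49.79557228921925, 'cx': 282.70682626371655, 'cy': 213.72493794190183, 'distortion': array([-0.13416336,  0.        ,  0.        ,  0.        ,  0.        ]), 'cam_to_world': array([[ 0.62382831, -0.56311445,  0.54197819, -0.09359479],
       [-0.78151657, -0.44201392,  0.4402903 , -0.54521819],
       [-0.00837193, -0.69823049, -0.71582407,  0.89340069],
       [ 0.        ,  0.        ,  0.        ,  1.        ]])}
0.1 [0.19943845 0.69655787 0.19844188] [[-9.61395328e-01  2.75170789e-01 -2.44602272e-04]
 [ 2.75170860e-01  9.61394356e-01 -1.37488735e-03]
 [-1.43169594e-04 -1.38911770e-03 -9.99999025e-01]] 1.00315057810702
```

View pics/top0.png

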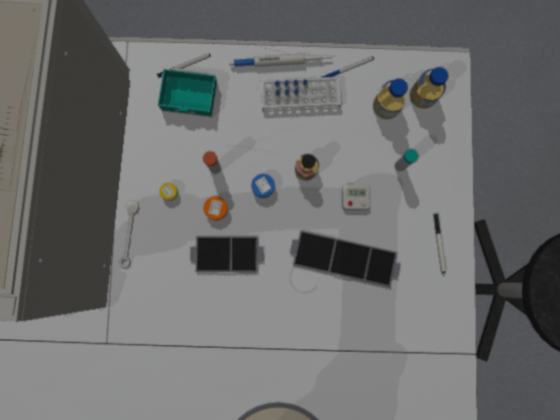

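View pics/scene0.png

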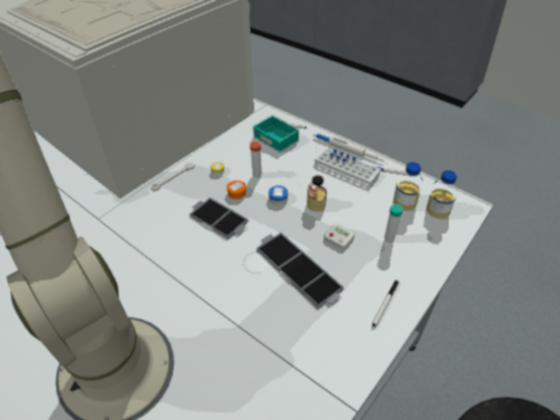

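```bash
cat > h.py <<'E'
from rig import *
import cv2, numpy as np
def K(n):
    c=get_calibration(n); f=210/np.tan(np.radians(c["fov_y"]/2))
    return np.array([[f,0,c["cx"]],[0,f,c["cy"]],[0,0,1]]),np.array(c["distortion"]),np.array(c["cam_to_world"])
def world(n,px,z):
    k,d,T=K(n); p=cv2.undistortPoints(np.array(px,float).reshape(-1,1,2),k,d).reshape(-1,2)
    r=np.c_[p,np.ones(len(p))]@T[:3,:3].T; o=T[:3,3]
    return o+r*((z-o[2])/r[:,2])[:,None]
def pix(n,P):
    k,d,T=K(n); Ti=np.linalg.inv(T)
    return cv2.projectPoints(np.array(P,float).reshape(-1,1,3),cv2.Rodrigues(Ti[:3,:3])[0],Ti[:3,3],k,d)[0].reshape(-1,2)
H={"blue":(100,125),"yellow":(22,33),"red":(0,8),"orange":(8,18),"green":(75,95)}
def blob(n,im,col,near,r=25,zs=0):
    hsv=cv2.cvtColor(im,cv2.COLOR_BGR2HSV)
    if col=="dark": m=(hsv[...,2]<45)
    else:
        a,b=H[col]; m=(hsv[...,0]>=a)&(hsv[...,0]<=b)&(hsv[...,1]>110)
    w=np.zeros(m.shape,np.uint8); cv2.circle(w,tuple(map(int,near)),r,1,-1)
    m=(m&(w>0)).astype(np.uint8)
    c=max(cv2.findContours(m,cv2.RETR_EXTERNAL,cv2.CHAIN_APPROX_NONE)[0],key=cv2.contourArea)
    return c
def cen(c):
    x,y,w,h=cv2.boundingRect(c); m=cv2.moments(c); return np.array([m["m10"]/m["m00"],m["m01"]/m["m00"]]),(x,y,w,h)
E
python3 - <<'E'
from h import *
t=cv2.imread("pics/top0.png"); s=cv2.imread("pics/scene0.png"); np.set_printoptions(precision=4,suppress=True)
for nm,col,pt,ps,z in [("ltin","blue",(263,186),(278,193),.02),("stin","yellow",(168,191),(217,168),.016),("red","red",(211,158),(255,146),.108),("green","green",(411,156),(396,211),.108),("bottle","dark",(308,161),(317,182),.094)]:
    for n,im,p in(("top",t,pt),("scene",s,ps)):
        try:
            q,b=cen(blob(n,im,col,p,15)); print(nm,n,q,b,world(n,[q],z)[0][:2])
        except Exception as e: print(nm,n,e)
for nm,pt,ps in [("W2",(212,254),(209,213)),("N2",(244,254),(229,223)),("E3",(316,250),(282,252)),("M3",(349,259),(300,269)),("N3",(381,268),(321,289))]:
  for n,im,p in(("top",t,pt),("scene",s,ps)):
    hsv=cv2.cvtColor(im,cv2.COLOR_BGR2HSV)
    print(nm,n,im[p[1],p[0]],end=' ')
    q,b=cen(blob(n,im,"dark",p,24)); print(q,b,world(n,[q],.004)[0][:2])
big=np.vstack([cv2.resize(t[140:290,150:430],None,fx=2.8,fy=2.8,interpolation=2)])
cv2.imwrite("pics/c1.png",big)
cv2.imwrite("pics/c2.png",cv2.resize(s[130:310,180:430],None,fx=3.1,fy=3.1,interpolation=2))
E
```

```text
ltin top [262.7278 185.1621] (252, 174, 23, 23) [0.6208 0.0522]
ltin scene [277.7441 194.7071] (269, 187, 18, 14) [0.6175 0.0496]
stin top [167.9184 191.1027] (160, 183, 17, 17) [0.6008 0.2738]
stin scene [217.1538 168.094 ] (211, 163, 13, 9) [0.599  0.2707]
red top [209.7936 158.4308] (203, 152, 14, 14) [0.661  0.1675]
red scene [255.0593 146.0678] (251, 142, 9, 9) [0.6631 0.1682]
green top [410.3891 155.5158] (404, 149, 14, 14) [ 0.6812 -0.2716]
green scene [396.0104 209.8083] (391, 204, 12, 12) [ 0.6837 -0.273 ]
bottle top [308.186  160.8481] (303, 155, 12, 13) [ 0.6653 -0.0483]
bottle scene [317.2976 180.5833] (313, 177, 9, 8) [ 0.6647 -0.0491]
W2 top [23 24 25] [213.35   253.4086] (198, 238, 32, 32) [0.459  0.1623]
W2 scene [27 26 27] [209.8727 211.8023] (194, 201, 33, 23) [0.4609 0.1653]
N2 top [23 22 23] [243.129  253.4098] (232, 238, 24, 32) [0.4611 0.093 ]
N2 scene [29 28 28] [228.7024 222.88  ] (215, 213, 29, 21) [0.4627 0.0951]
E3 top [25 25 24] [314.4389 251.2164] (296, 233, 38, 37) [ 0.4711 -0.0731]
E3 scene [28 29 27] [279.1798 249.8398] (261, 236, 38, 29) [ 0.4737 -0.0713]
M3 top [20 20 22] [349.7989 259.2902] (331, 241, 39, 38) [ 0.4546 -0.156 ]
M3 scene [24 24 23] [301.4335 270.0152] (282, 254, 40, 33) [ 0.4574 -0.1546]
N3 top [22 22 23] [379.9638 266.1529] (366, 249, 29, 35) [ 0.4407 -0.2266]
N3 scene [25 26 25] [321.5376 288.3514] (305, 275, 35, 28) [ 0.4434 -0.225 ]
```

View pics/c1.png

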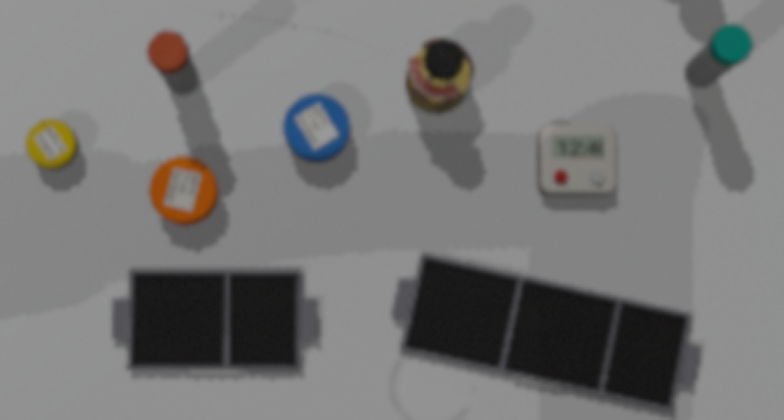

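View pics/c2.png

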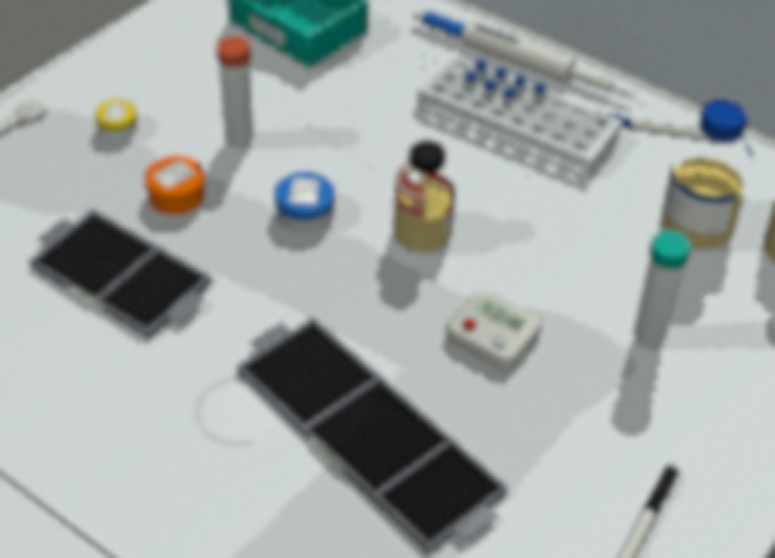

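```bash
python3 - <<'E'
from h import *
np.set_printoptions(precision=3,suppress=True)
print(world("top",[(108,320),(130,75),(126,40)],0)[:,:2])
for z in(.3,.4,.5): print(z,world("top",[(17,318),(40,10)],z)[:,:2],world("scene",[(125,190)],0)[:,:2],world("scene",[(250,30)],z)[:,:2])
E
```

```text
[[0.299 0.399]
 [0.889 0.387]
 [0.979 0.403]]
0.3 [[0.323 0.468]
 [0.896 0.479]] [[0.37  0.435]] [[0.926 0.408]]
0.4 [[0.332 0.421]
 [0.843 0.43 ]] [[0.37  0.435]] [[0.755 0.247]]
0.5 [[0.341 0.373]
 [0.791 0.381]] [[0.37  0.435]] [[0.583 0.087]]
```

Call:
move_arm:
  motion:
    - {"dx": -2,"dy": -28.7}
    - {"dx": -2,"dy": -28.7}
    - {"dx": -2,"dy": -28.7}
    - {"dx": -2,"dy": -28.7}
    - {"dx": -2,"dy": -28.7}
    - {"dx": -2,"dy": -28.7}
    - {"dx": -2,"dy": -28.7}
    - {"dx": -2,"dy": -28.7}
    - {"dx": -2,"dy": -28.7,"rz": 10}
    - {"dx": -2,"dy": -28.7,"rz": 10}
    - {"dx": -2,"dy": -28.7,"rz": 10}
    - {"dx": -2,"dy": -28.7,"rz": 10}
    - {"dx": -2,"dy": -28.7,"rz": 10}
    - {"dx": -2,"dy": -28.7,"rz": 10}
    - {"dx": -2,"dy": -28.7,"rz": 10}
    - {"dx": -2,"dy": -28.7,"rz": 10}
    - {"dx": -2,"dy": -28.7,"rz": 10}
    - {"dx": -2,"dy": -28.7,"rz": 10}

```text
validation failed for argument at $.mo...
```

Call:
move_arm:
  motion:
    - {"dx": -2,"dy": -28.7,"dz": 0,"rx": 0,"ry": 0,"rz": 0,"hand": 9.3}
    - {"dx": -2,"dy": -28.7,"dz": 0,"rx": 0,"ry": 0,"rz": 0,"hand": 9.3}
    - {"dx": -2,"dy": -28.7,"dz": 0,"rx": 0,"ry": 0,"rz": 0,"hand": 9.3}
    - {"dx": -2,"dy": -28.7,"dz": 0,"rx": 0,"ry": 0,"rz": 0,"hand": 9.3}
    - {"dx": -2,"dy": -28.7,"dz": 0,"rx": 0,"ry": 0,"rz": 0,"hand": 9.3}
    - {"dx": -2,"dy": -28.7,"dz": 0,"rx": 0,"ry": 0,"rz": 0,"hand": 9.3}
    - {"dx": -2,"dy": -28.7,"dz": 0,"rx": 0,"ry": 0,"rz": 0,"hand": 9.3}
    - {"dx": -2,"dy": -28.7,"dz": 0,"rx": 0,"ry": 0,"rz": 0,"hand": 9.3}
    - {"dx": -2,"dy": -28.7,"dz": 0,"rx": 0,"ry": 0,"rz": 10,"hand": 9.3}
    - {"dx": -2,"dy": -28.7,"dz": 0,"rx": 0,"ry": 0,"rz": 10,"hand": 9.3}
    - {"dx": -2,"dy": -28.7,"dz": 0,"rx": 0,"ry": 0,"rz": 10,"hand": 9.3}
    - {"dx": -2,"dy": -28.7,"dz": 0,"rx": 0,"ry": 0,"rz": 10,"hand": 9.3}
    - {"dx": -2,"dy": -28.7,"dz": 0,"rx": 0,"ry": 0,"rz": 10,"hand": 9.3}
    - {"dx": -2,"dy": -28.7,"dz": 0,"rx": 0,"ry": 0,"rz": 10,"hand": 9.3}
    - {"dx": -2,"dy": -28.7,"dz": 0,"rx": 0,"ry": 0,"rz": 10,"hand": 9.3}
    - {"dx": -2,"dy": -28.7,"dz": 0,"rx": 0,"ry": 0,"rz": 10,"hand": 9.3}
    - {"dx": -2,"dy": -28.7,"dz": 0,"rx": 0,"ry": 0,"rz": 10,"hand": 9.3}
    - {"dx": -2,"dy": -28.7,"dz": 0,"rx": 0,"ry": 0,"rz": 10,"hand": 9.3}
  grip_force: 15

```text
clock: 1.6
eef_pos: [0.1797, 0.4101, 0.1991]
tcp_rot: [[-0.718, -0.696, -0.0], [-0.696, 0.718, -0.0], [0.0, 0.0, -1.0]]
wrist_force: [0.5, 0.7, -0.2]
finger_gap: 1.001
gripper_force: 0.0
```

Call:
move_arm:
  motion:
    - {"dx": 13.5,"dy": -11,"dz": 0,"rx": 0,"ry": 0,"rz": 0,"hand": 9.3}
    - {"dx": 13.5,"dy": -11,"dz": 0,"rx": 0,"ry": 0,"rz": 0,"hand": 9.3}
    - {"dx": 13.5,"dy": -11,"dz": 0,"rx": 0,"ry": 0,"rz": 0,"hand": 9.3}
    - {"dx": 13.5,"dy": -11,"dz": 0,"rx": 0,"ry": 0,"rz": 0,"hand": 9.3}
    - {"dx": 13.5,"dy": -11,"dz": 0,"rx": 0,"ry": 0,"rz": 0,"hand": 9.3}
    - {"dx": 26,"dy": -18,"dz": 0,"rx": 0,"ry": 0,"rz": 0,"hand": 9.3}
    - {"dx": 26,"dy": -18,"dz": 0,"rx": 0,"ry": 0,"rz": 0,"hand": 9.3}
    - {"dx": 26,"dy": -18,"dz": 0,"rx": 0,"ry": 0,"rz": 0,"hand": 9.3}
    - {"dx": 26,"dy": -18,"dz": 0,"rx": 0,"ry": 0,"rz": -13,"hand": 9.3}
    - {"dx": 26,"dy": -18,"dz": 0,"rx": 0,"ry": 0,"rz": -13,"hand": 9.3}
    - {"dx": 26,"dy": -18,"dz": 0,"rx": 0,"ry": 0,"rz": -13,"hand": 9.3}
    - {"dx": 26,"dy": -18,"dz": 0,"rx": 0,"ry": 0,"rz": -13,"hand": 9.3}
    - {"dx": 26,"dy": -18,"dz": 0,"rx": 0,"ry": 0,"rz": -13,"hand": 9.3}
    - {"dx": 26,"dy": -18,"dz": 0,"rx": 0,"ry": 0,"rz": -13,"hand": 9.3}
    - {"dx": 26,"dy": -18,"dz": 0,"rx": 0,"ry": 0,"rz": -13,"hand": 9.3}
    - {"dx": 26,"dy": -18,"dz": 0,"rx": 0,"ry": 0,"rz": -13,"hand": 9.3}
    - {"dx": 26,"dy": -18,"dz": 0,"rx": 0,"ry": 0,"rz": -13,"hand": 9.3}
    - {"dx": 26,"dy": -18,"dz": 0,"rx": 0,"ry": 0,"rz": -13,"hand": 9.3}
    - {"dx": 26,"dy": -18,"dz": 0,"rx": 0,"ry": 0,"rz": -13,"hand": 9.3}

```text
clock: 3.18
eef_pos: [0.4394, 0.2305, 0.1991]
tcp_rot: [[-0.825, 0.566, -0.0], [0.566, 0.825, -0.0], [0.0, -0.0, -1.0]]
wrist_force: [-0.1, -0.7, -0.3]
finger_gap: 1.001
gripper_force: 0.0
```

Call:
move_arm:
  motion:
    - {"dx": 16,"dy": 4.2,"dz": 0,"rx": 0,"ry": 0,"rz": -9,"hand": 7.5}
    - {"dx": 16,"dy": 4.2,"dz": 0,"rx": 0,"ry": 0,"rz": -9,"hand": 7.5}
    - {"dx": 16,"dy": 4.2,"dz": 0,"rx": 0,"ry": 0,"rz": -9,"hand": 7.5}
    - {"dx": 16,"dy": 4.2,"dz": 0,"rx": 0,"ry": 0,"rz": -9,"hand": 7.5}
    - {"dx": 16,"dy": 4.2,"dz": 0,"rx": 0,"ry": 0,"rz": -9,"hand": 7.5}
    - {"dx": 16,"dy": 4.2,"dz": 0,"rx": 0,"ry": 0,"rz": -9,"hand": 7.5}
    - {"dx": 16,"dy": 4.2,"dz": 0,"rx": 0,"ry": 0,"rz": -9,"hand": 7.5}
    - {"dx": 16,"dy": 4.2,"dz": 0,"rx": 0,"ry": 0,"rz": -9,"hand": 7.5}
    - {"dx": 16,"dy": 4.2,"dz": -3,"rx": 0,"ry": 0,"rz": -9,"hand": 7.5}
    - {"dx": 16,"dy": 4.2,"dz": -6,"rx": 0,"ry": 0,"rz": -9,"hand": 7.5}
    - {"dx": 16,"dy": 4.2,"dz": -9,"rx": 0,"ry": 0,"rz": -9,"hand": 7.5}
    - {"dx": 16,"dy": 4.2,"dz": -12,"rx": 0,"ry": 0,"rz": -9,"hand": 7.5}
    - {"dx": 16,"dy": 4.2,"dz": -12,"rx": 0,"ry": 0,"rz": -9,"hand": 7.5}

```text
clock: 4.27
eef_pos: [0.5961, 0.2717, 0.0738]
tcp_rot: [[-0.034, 0.999, -0.007], [0.999, 0.034, -0.004], [-0.004, -0.007, -1.0]]
wrist_force: [-0.8, -0.2, -0.6]
finger_gap: 0.804
gripper_force: 0.0
```

```bash
python3 - <<'E'
from h import *
t=get_image("top");s=get_image("scene")
a=cv2.resize(t[120:280,130:290],(400,400));b=cv2.resize(s[60:260,120:320],(400,400))
cv2.imwrite("pics/p5.png",np.hstack([a,b]));print(get_state()["joint_pos"])
E
```

```text
[-42.77947639  39.50759055  21.14568688 107.13463202 -22.10156892
  37.5201693   -6.31237076]
```

View pics/p5.png

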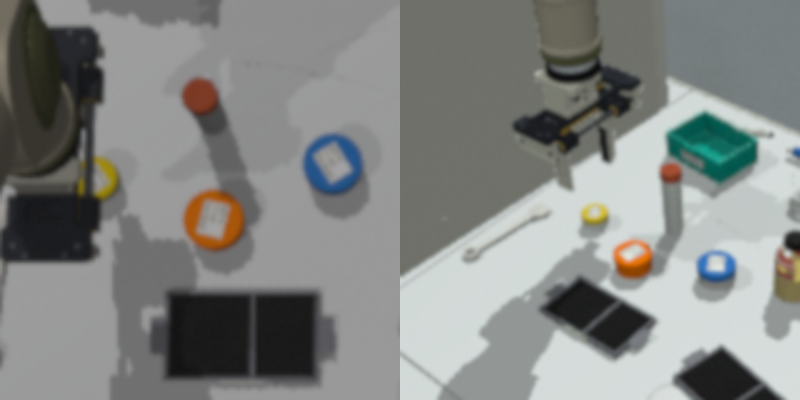

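```bash
python3 - <<'E'
from h import *
s=get_state();p=s["eef_pos"];print(s["clock"],p)
for d in(-.0374,.0374): print(pix("scene",[p+s["tcp_rot"]@[0,d,.017]]))
print(pix("scene",[(.6,.272,.022)]),pix("top",[(.6,.272,.022)]))
E
```

```text
4.3667 [0.59905164 0.27207316 0.07876814]
[[206.44430434 162.52755103]]
[[223.62424218 149.7108148 ]]
[[216.86915608 166.22254221]] [[168.16214062 191.03365164]]
```

```bash
python3 - <<'E'
from h import *
s=get_state();p=s["eef_pos"];im=get_image("scene");print(p)
c=cv2.resize(im[100:200,160:260],None,fx=6,fy=6)
for d in(-.0374,.0374):
  for z in (.017,0):
    q=(pix("scene",[p+s["tcp_rot"]@[0,d,z]])[0]-[160,100])*6; cv2.circle(c,tuple(q.astype(int)),3,(0,0,255),-1)
cv2.imwrite("pics/p6.png",c)
E
```

```text
[0.59905164 0.27207316 0.07876814]
```

View pics/p6.png

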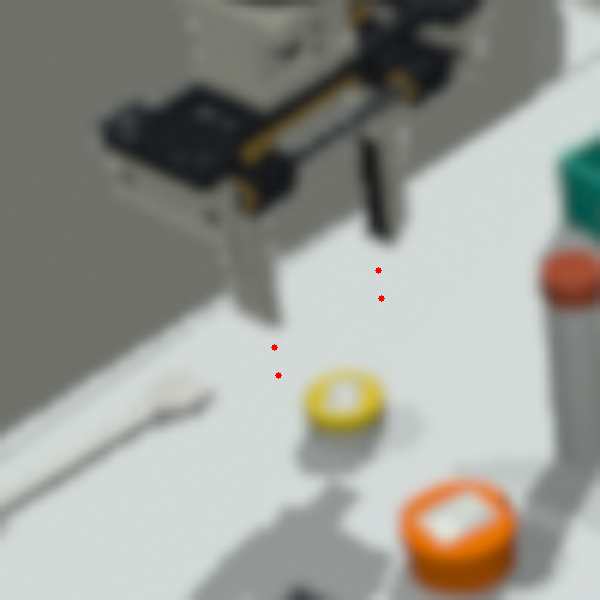

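```bash
python3 - <<'E'
from h import *
s=get_state();p=s["eef_pos"];im=get_image("top");print(s["clock"],p)
for z in(.145,.17,.2): print(z,world("top",[(169,131),(169,224)],z)[:,:2])
R=s["tcp_rot"]
c=cv2.resize(im[110:270,110:210],None,fx=3.7,fy=3.7,interpolation=2)
def dot(c,q,o,k,col): cv2.circle(c,tuple(((q-o)*k).astype(int)),3,col,-1)
for zz,col in((-.067,(0,0,255)),(-.1,(0,255,0))):
  for x in(-.0375,.0375):
    for y in(-.094,.094): dot(c,pix("top",[p+R@[x,y,zz]])[0],np.array([110,110]),3.7,col)
im2=get_image("scene"); d=cv2.resize(im2[60:208,140:248],(432,592))
for zz,col in((-.067,(0,0,255)),(-.1,(0,255,0))):
  for x in(-.0375,.0375):
    for y in(-.094,.094): dot(d,pix("scene",[p+R@[x,y,zz]])[0],np.array([140,60]),4,col)
cv2.imwrite("pics/p7.png",np.hstack([c,d]))if c.shape[0]==d.shape[0] else cv2.imwrite("pics/p7.png",np.hstack([c[:592].copy() if c.shape[0]>592 else c,d[:c.shape[0]]]))
E
```

```text
4.4167 [0.60006754 0.27229387 0.08013515]
0.145 [[0.70961687 0.25230787]
 [0.51106231 0.24118541]]
0.17 [[0.70264571 0.24705294]
 [0.50864967 0.23618584]]
0.2 [[0.69428031 0.24074703]
 [0.5057545  0.23018635]]
```

View pics/p7.png

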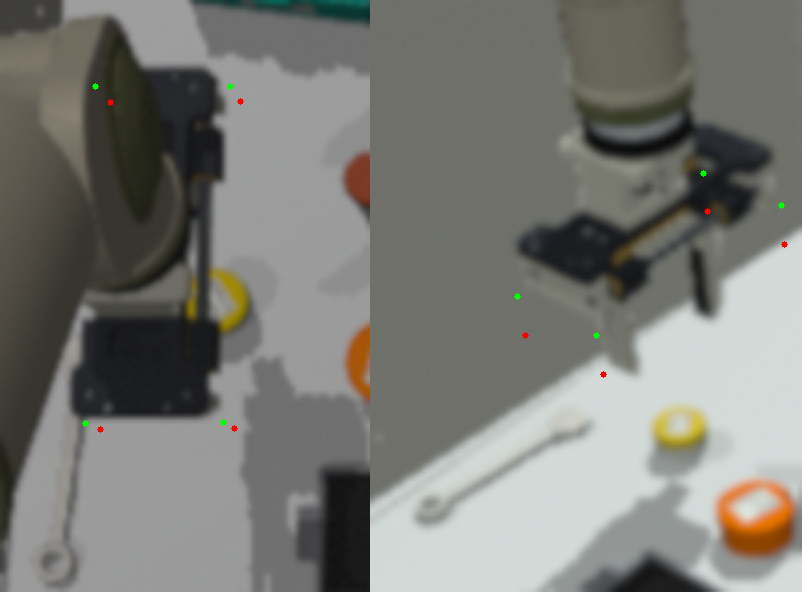

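Call:
move_arm:
  motion:
    - {"dx": 0,"dy": 0,"dz": -2.5,"rx": 0,"ry": 0,"rz": 0,"hand": 7.5}
    - {"dx": 0,"dy": 0,"dz": -4,"rx": 0,"ry": 0,"rz": 0,"hand": 7.5}
    - {"dx": 0,"dy": 0,"dz": -5,"rx": 0,"ry": 0,"rz": 0,"hand": 7.5}
    - {"dx": 0,"dy": 0,"dz": -5.5,"rx": 0,"ry": 0,"rz": 0,"hand": 7.5}
    - {"dx": 0,"dy": 0,"dz": -5.5,"rx": 0,"ry": 0,"rz": 0,"hand": 7.5}
    - {"dx": 0,"dy": 0,"dz": -5.5,"rx": 0,"ry": 0,"rz": 0,"hand": 7.5}

```text
clock: 5.02
eef_pos: [0.6001, 0.2721, 0.0251]
tcp_rot: [[-0.035, 0.999, 0.001], [0.999, 0.035, 0.0], [0.0, 0.001, -1.0]]
wrist_force: [-0.1, 0.0, 0.7]
finger_gap: 0.804
gripper_force: 0.0
```

```bash
cat > tips.py <<'E'
from h import *
import sys
def tips(name,x0,y0,w=100,h=75,k=8,gap=None):
    s=get_state();p=s["eef_pos"];im=get_image("scene");print(p,s["finger_gap"],s["clock"])
    c=cv2.resize(im[y0:y0+h,x0:x0+w],None,fx=k,fy=k)
    g=.093*s["finger_gap"]/2
    for d in(-g,g):
      for z in (.017,0):
        q=(pix("scene",[p+s["tcp_rot"]@[0,d,z]])[0]-[x0,y0])*k; cv2.circle(c,tuple(q.astype(int)),3,(0,0,255),-1)
    cv2.imwrite(name,c)
if __name__=="__main__": tips(sys.argv[1],*map(int,sys.argv[2:]))
E
python3 tips.py pics/p8.png 170 120
```

```text
[0.6000977  0.27212289 0.02508835] 0.8038614570241 5.0167
```

View pics/p8.png

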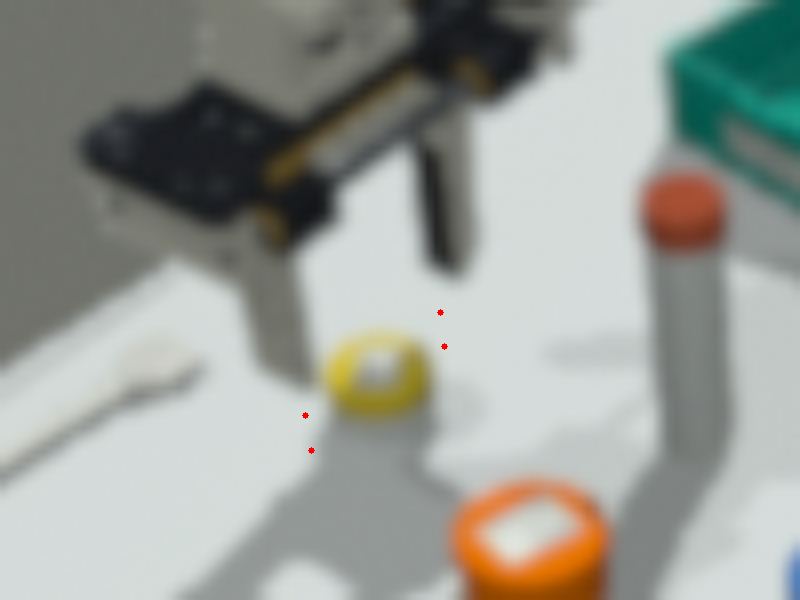

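```bash
python3 - <<'E'
from h import *
from scipy.optimize import least_squares as L
R=np.array([[-.035,.999,0],[.999,.035,0],[0,0,-1]])
for a,b in(((166.8,222.2),(199.2,131.2)),((133,222),(177,121)),):
    r=L(lambda P:np.r_[pix("top",[P])[0]-a,pix("scene",[P])[0]-b],[.6,.27,.15])
    print(r.x,r.fun,(r.x-[.6,.2722,.08])@R)
E
```

```text
[0.51054937 0.22816705 0.21894448] [ 1.47639963 -1.6265594  -2.90550117  0.30352899] [-0.04085814 -0.09090233 -0.13894448]
[0.50483632 0.29416638 0.22759897] [-0.00996172  0.01130134  0.02062043 -0.00173941] [ 0.02527514 -0.09429969 -0.14759897]
```

Call:
move_arm:
  motion:
    - {"dx": 0,"dy": 0,"dz": -1,"rx": 0,"ry": 0,"rz": 0,"hand": 7.5}
    - {"dx": 0,"dy": 0,"dz": -1.8,"rx": 0,"ry": 0,"rz": 0,"hand": 7.5}
    - {"dx": 0,"dy": 0,"dz": -2.4,"rx": 0,"ry": 0,"rz": 0,"hand": 7.5}
    - {"dx": 0,"dy": 0,"dz": -2.4,"rx": 0,"ry": 0,"rz": 0,"hand": 7.5}
    - {"dx": 0,"dy": 0,"dz": -2.4,"rx": 0,"ry": 0,"rz": 0,"hand": 7.5}

```text
clock: 5.48
eef_pos: [0.5992, 0.2717, -0.0005]
tcp_rot: [[-0.035, 0.999, -0.001], [0.999, 0.035, -0.001], [-0.001, -0.001, -1.0]]
wrist_force: [-0.6, -0.3, -0.7]
finger_gap: 0.804
gripper_force: 0.0
```

```bash
python3 tips.py pics/p9.png 170 120
```

```text
[ 5.99166190e-01  2.71736278e-01 -4.67918683e-04] 0.8039488408666939 5.4833
```

View pics/p9.png

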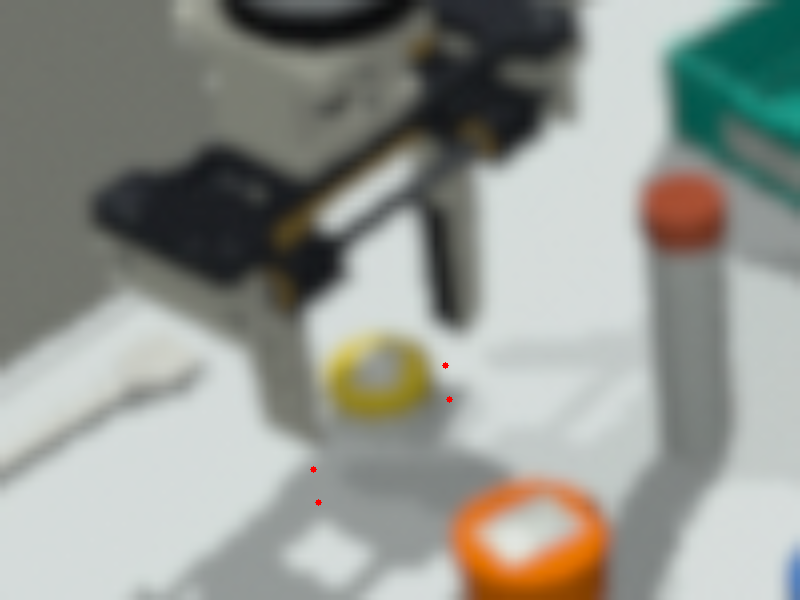

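Call:
move_arm:
  motion:
    - {"dx": 0,"dy": 0,"dz": -0.4,"rx": 0,"ry": 0,"rz": 0,"hand": 7.5}
    - {"dx": 0,"dy": 0,"dz": -0.8,"rx": 0,"ry": 0,"rz": 0,"hand": 7.5}
    - {"dx": 0,"dy": 0,"dz": -1.0,"rx": 0,"ry": 0,"rz": 0,"hand": 7.5}
    - {"dx": 0,"dy": 0,"dz": -1.0,"rx": 0,"ry": 0,"rz": 0,"hand": 7.5}

```text
clock: 5.87
eef_pos: [0.5992, 0.2719, -0.0103]
tcp_rot: [[-0.035, 0.999, -0.001], [0.999, 0.035, -0.0], [-0.0, -0.001, -1.0]]
wrist_force: [-0.5, 0.1, 0.2]
finger_gap: 0.807
gripper_force: 0.0
```

Call:
move_arm:
  motion:
    - {"dx": 0,"dy": 0,"dz": -0.1,"rx": 0,"ry": 0,"rz": 0,"hand": 7.5}
    - {"dx": 0,"dy": 0,"dz": -0.2,"rx": 0,"ry": 0,"rz": 0,"hand": 7.5}
    - {"dx": 0,"dy": 0,"dz": -0.2,"rx": 0,"ry": 0,"rz": 0,"hand": 7.5}

```text
clock: 6.12
eef_pos: [0.5995, 0.272, -0.0119]
tcp_rot: [[-0.035, 0.999, -0.0], [0.999, 0.035, -0.0], [-0.0, -0.0, -1.0]]
wrist_force: [-0.2, 0.1, -0.2]
finger_gap: 0.809
gripper_force: 0.0
```

Call:
move_arm:
  motion:
    - {"dx": 0,"dy": 0,"dz": -0.1,"rx": 0,"ry": 0,"rz": 0,"hand": 7.5}
    - {"dx": 0,"dy": 0,"dz": -0.15,"rx": 0,"ry": 0,"rz": 0,"hand": 7.5}
    - {"dx": 0,"dy": 0,"dz": -0.15,"rx": 0,"ry": 0,"rz": 0,"hand": 7.5}

```text
clock: 6.37
eef_pos: [0.5995, 0.272, -0.0133]
tcp_rot: [[-0.035, 0.999, -0.0], [0.999, 0.035, -0.0], [-0.0, -0.0, -1.0]]
wrist_force: [0.4, -0.3, -0.7]
finger_gap: 0.807
gripper_force: 0.0
```

Call:
move_arm:
  motion:
    - {"dx": 0,"dy": 0,"dz": -0.1,"rx": 0,"ry": 0,"rz": 0,"hand": 7.5}
    - {"dx": 0,"dy": 0,"dz": -0.15,"rx": 0,"ry": 0,"rz": 0,"hand": 7.5}
    - {"dx": 0,"dy": 0,"dz": -0.15,"rx": 0,"ry": 0,"rz": 0,"hand": 7.5}

```text
clock: 6.62
eef_pos: [0.5995, 0.272, -0.0149]
tcp_rot: [[-0.035, 0.999, -0.0], [0.999, 0.035, -0.0], [-0.0, -0.0, -1.0]]
wrist_force: [-0.6, -0.9, -1.1]
finger_gap: 0.808
gripper_force: 0.0
```

Call:
move_arm:
  motion:
    - {"dx": 0,"dy": 0,"dz": -0.1,"rx": 0,"ry": 0,"rz": 0,"hand": 7.5}
    - {"dx": 0,"dy": 0,"dz": -0.15,"rx": 0,"ry": 0,"rz": 0,"hand": 7.5}
    - {"dx": 0,"dy": 0,"dz": -0.15,"rx": 0,"ry": 0,"rz": 0,"hand": 7.5}

```text
clock: 6.87
eef_pos: [0.5995, 0.272, -0.0164]
tcp_rot: [[-0.035, 0.999, -0.0], [0.999, 0.035, -0.0], [-0.0, -0.0, -1.0]]
wrist_force: [-0.2, 0.3, -0.2]
finger_gap: 0.806
gripper_force: 0.0
```

Call:
move_arm:
  motion:
    - {"dx": 0,"dy": 0,"dz": -0.1,"rx": 0,"ry": 0,"rz": 0,"hand": 7.5}
    - {"dx": 0,"dy": 0,"dz": -0.15,"rx": 0,"ry": 0,"rz": 0,"hand": 7.5}
    - {"dx": 0,"dy": 0,"dz": -0.15,"rx": 0,"ry": 0,"rz": 0,"hand": 7.5}

```text
clock: 7.12
eef_pos: [0.5995, 0.272, -0.0179]
tcp_rot: [[-0.035, 0.999, -0.0], [0.999, 0.035, -0.0], [-0.0, -0.0, -1.0]]
wrist_force: [-0.4, -0.2, -0.5]
finger_gap: 0.811
gripper_force: 0.0
```

```bash
python3 tips.py pics/p10.png 170 120
```

```text
[ 0.59945975  0.27197213 -0.0179092 ] 0.8106851556984705 7.1167
```

View pics/p10.png

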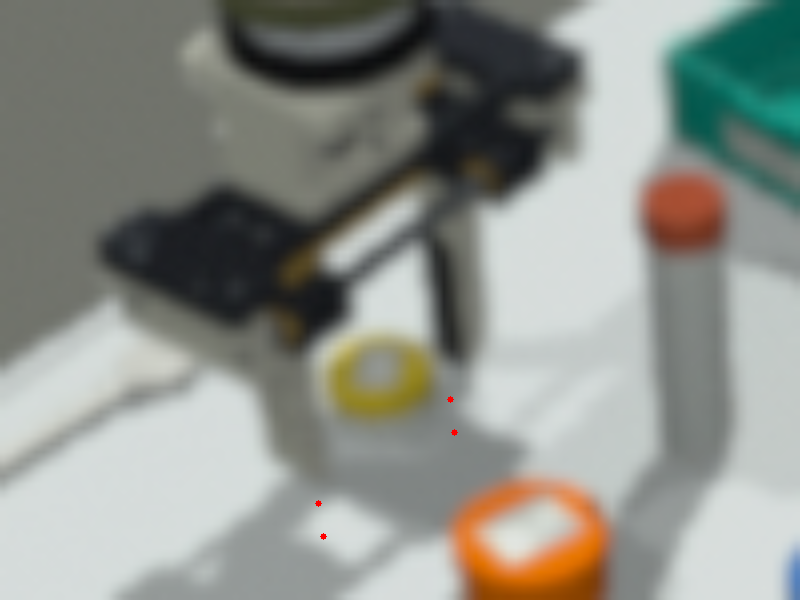

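Call:
move_arm:
  motion:
    - {"dx": 0,"dy": 0,"dz": -0.1,"rx": 0,"ry": 0,"rz": 0,"hand": 7.5}
    - {"dx": 0,"dy": 0,"dz": -0.2,"rx": 0,"ry": 0,"rz": 0,"hand": 7.5}
    - {"dx": 0,"dy": 0,"dz": -0.2,"rx": 0,"ry": 0,"rz": 0,"hand": 7.5}

```text
clock: 7.42
eef_pos: [0.5996, 0.272, -0.019]
tcp_rot: [[-0.035, 0.999, 0.0], [0.999, 0.035, 0.0], [0.0, 0.0, -1.0]]
wrist_force: [-2.0, -1.1, 8.6]
finger_gap: 0.805
gripper_force: 4.5
```

Call:
move_arm:
  motion:
    - {"dx": 0,"dy": 0,"dz": -0.1,"rx": 0,"ry": 0,"rz": 0,"hand": 7.5}
    - {"dx": 0,"dy": 0,"dz": -0.2,"rx": 0,"ry": 0,"rz": 0,"hand": 7.5}
    - {"dx": 0,"dy": 0,"dz": -0.2,"rx": 0,"ry": 0,"rz": 0,"hand": 7.5}

```text
clock: 7.67
eef_pos: [0.5997, 0.2721, -0.0191]
tcp_rot: [[-0.035, 0.999, 0.0], [0.999, 0.035, 0.001], [0.001, 0.0, -1.0]]
wrist_force: [-6.7, -1.9, 29.0]
finger_gap: 0.81
gripper_force: 14.1
```

Call:
move_arm:
  motion:
    - {"dx": 0,"dy": 0,"dz": 1.0,"rx": 0,"ry": 0,"rz": 0,"hand": 7.5}
    - {"dx": 0,"dy": 0,"dz": 1.0,"rx": 0,"ry": 0,"rz": 0,"hand": 7.5}
    - {"dx": 0,"dy": 0,"dz": 1.0,"rx": 0,"ry": 0,"rz": 0,"hand": 3.5}
    - {"dx": 0,"dy": 0,"dz": 1.0,"rx": 0,"ry": 0,"rz": 0,"hand": 3.5}
    - {"dx": 0,"dy": 0,"dz": 1.0,"rx": 0,"ry": 0,"rz": 0,"hand": 3.5}
    - {"dx": 0,"dy": 0,"dz": 1.0,"rx": 0,"ry": 0,"rz": 0,"hand": 3.5}
    - {"dx": 0,"dy": 0,"dz": 1.0,"rx": 0,"ry": 0,"rz": 0,"hand": 3.5}
    - {"dx": 0,"dy": 0,"dz": 1.0,"rx": 0,"ry": 0,"rz": 0,"hand": 3.5}
    - {"dx": 0,"dy": 0,"dz": 1.0,"rx": 0,"ry": 0,"rz": 0,"hand": 3.5}
  grip_force: 20

```text
clock: 8.42
eef_pos: [0.5994, 0.2719, -0.012]
tcp_rot: [[-0.035, 0.999, -0.0], [0.999, 0.035, -0.0], [-0.0, -0.0, -1.0]]
wrist_force: [0.7, -0.1, -0.2]
finger_gap: 0.442
gripper_force: 20.0
```

Call:
move_arm:
  motion:
    - {"dx": 0,"dy": 0,"dz": 3,"rx": 0,"ry": 0,"rz": 0,"hand": 3.5}
    - {"dx": 0,"dy": 0,"dz": 6,"rx": 0,"ry": 0,"rz": 0,"hand": 3.5}
    - {"dx": 0,"dy": 0,"dz": 8,"rx": 0,"ry": 0,"rz": 0,"hand": 3.5}
    - {"dx": -3,"dy": -2.3,"dz": 8,"rx": 0,"ry": 0,"rz": 0,"hand": 3.5}
    - {"dx": -6,"dy": -4.6,"dz": 8,"rx": 0,"ry": 0,"rz": 0,"hand": 3.5}
    - {"dx": -9,"dy": -7,"dz": 8,"rx": 0,"ry": 0,"rz": 0,"hand": 3.5}
    - {"dx": -12,"dy": -9.3,"dz": 8,"rx": 0,"ry": 0,"rz": 0,"hand": 3.5}
    - {"dx": -13.9,"dy": -10.8,"dz": 8,"rx": 0,"ry": 0,"rz": 0,"hand": 3.5}
    - {"dx": -13.9,"dy": -10.8,"dz": 8,"rx": 0,"ry": 0,"rz": 0,"hand": 3.5}
    - {"dx": -13.9,"dy": -10.8,"dz": 4,"rx": 0,"ry": 0,"rz": 0,"hand": 3.5}
    - {"dx": -13.9,"dy": -10.8,"dz": 2.5,"rx": 0,"ry": 0,"rz": 0,"hand": 3.5}
    - {"dx": -13.9,"dy": -10.8,"dz": 2.5,"rx": 0,"ry": 0,"rz": 0,"hand": 3.5}
    - {"dx": -13.9,"dy": -10.8,"dz": 2.5,"rx": 0,"ry": 0,"rz": 0,"hand": 3.5}

```text
clock: 9.5
eef_pos: [0.4606, 0.1639, 0.0128]
tcp_rot: [[-0.035, 0.999, -0.001], [0.999, 0.035, -0.001], [-0.0, -0.001, -1.0]]
wrist_force: [1.1, -0.3, -0.3]
finger_gap: 0.441
gripper_force: 20.0
```

```bash
python3 - <<'E'
from h import *
np.set_printoptions(precision=4,suppress=True)
s=get_state();p=s["eef_pos"];im=get_image("scene");print(p,s["finger_gap"])
q0=pix("scene",[p+[0,0,.03]])[0]
t=get_image("top");qt=pix("top",[p+[0,0,.03]])[0];print(q0,qt)
cv2.imwrite("pics/p11.png",np.hstack([cv2.resize(im[150:250,160:260],(400,400)),cv2.resize(t[200:300,180:280],(400,400))]))
for n,i,q in(("scene",im,q0),("top",t,qt)):
    try:
        c,b=cen(blob(n,i,"yellow",q,18));print(c,b,world(n,[c],p[2]+.012+.016)[0])
    except Exception as e:print(n,e)
E
```

```text
[0.4606 0.1639 0.0128] 0.44080074758587606
[208.4176 202.064 ] [210.7832 251.8725]
[211.7976 202.5635] (206, 196, 10, 12) [0.4662 0.1569 0.0408]
top max() iterable argument is empty
```

View pics/p11.png

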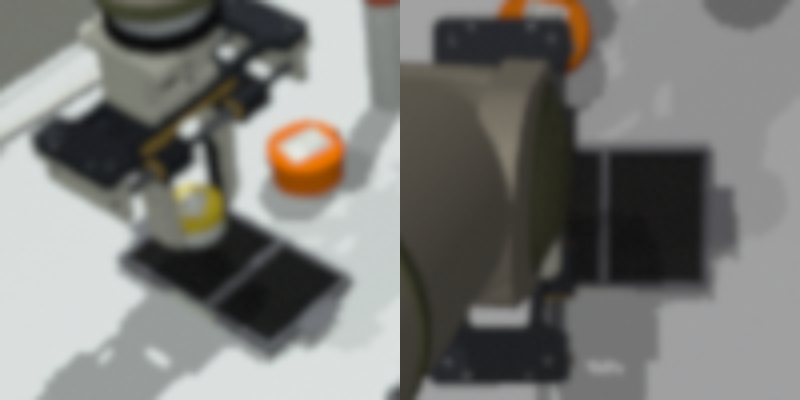

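Call:
move_arm:
  motion:
    - {"dx": 0,"dy": 0,"dz": -1,"rx": 0,"ry": 0,"rz": 0,"hand": 3.5}
    - {"dx": 0,"dy": 0,"dz": -1.7,"rx": 0,"ry": 0,"rz": 0,"hand": 3.5}
    - {"dx": 0,"dy": 0,"dz": -2.05,"rx": 0,"ry": 0,"rz": 0,"hand": 3.5}
    - {"dx": 0,"dy": 0,"dz": -2.05,"rx": 0,"ry": 0,"rz": 0,"hand": 3.5}
    - {"dx": 0,"dy": 0,"dz": -2.05,"rx": 0,"ry": 0,"rz": 0,"hand": 3.5}

```text
clock: 10.02
eef_pos: [0.4603, 0.1639, -0.0075]
tcp_rot: [[-0.035, 0.999, -0.001], [0.999, 0.035, -0.0], [-0.0, -0.001, -1.0]]
wrist_force: [-0.3, 1.1, 0.2]
finger_gap: 0.44
gripper_force: 20.0
```

Call:
move_arm:
  motion:
    - {"dx": 0,"dy": 0,"dz": 0,"rx": 0,"ry": 0,"rz": 0,"hand": 5}
    - {"dx": 0,"dy": 0,"dz": 0,"rx": 0,"ry": 0,"rz": 0,"hand": 6.5}
    - {"dx": 0,"dy": 0,"dz": 0,"rx": 0,"ry": 0,"rz": 0,"hand": 6.5}
    - {"dx": 0,"dy": 0,"dz": 0,"rx": 0,"ry": 0,"rz": 0,"hand": 6.5}
    - {"dx": 0,"dy": 0,"dz": 3,"rx": 0,"ry": 0,"rz": 0,"hand": 6.5}
    - {"dx": 0,"dy": 0,"dz": 7,"rx": 0,"ry": 0,"rz": 0,"hand": 6.5}
    - {"dx": 0,"dy": 0,"dz": 10,"rx": 0,"ry": 0,"rz": 0,"hand": 8.5}
    - {"dx": 0,"dy": 0,"dz": 10,"rx": 0,"ry": 0,"rz": 0,"hand": 8.5}

```text
clock: 10.68
eef_pos: [0.4625, 0.1646, 0.0972]
tcp_rot: [[-0.035, 0.999, 0.006], [0.999, 0.035, 0.003], [0.003, 0.006, -1.0]]
wrist_force: [0.4, 0.7, 0.2]
finger_gap: 0.799
gripper_force: 0.0
```

Call:
move_arm:
  motion:
    - {"dx": 15.9,"dy": -11.3,"dz": 0,"rx": 0,"ry": 0,"rz": 0,"hand": 8.5}
    - {"dx": 15.9,"dy": -11.3,"dz": 0,"rx": 0,"ry": 0,"rz": 0,"hand": 8.5}
    - {"dx": 15.9,"dy": -11.3,"dz": 0,"rx": 0,"ry": 0,"rz": 0,"hand": 8.5}
    - {"dx": 15.9,"dy": -11.3,"dz": 0,"rx": 0,"ry": 0,"rz": 0,"hand": 8.5}
    - {"dx": 15.9,"dy": -11.3,"dz": 0,"rx": 0,"ry": 0,"rz": 0,"hand": 8.5}
    - {"dx": 15.9,"dy": -11.3,"dz": 0,"rx": 0,"ry": 0,"rz": 0,"hand": 8.5}
    - {"dx": 15.9,"dy": -11.3,"dz": -3,"rx": 0,"ry": 0,"rz": 0,"hand": 8.5}
    - {"dx": 15.9,"dy": -11.3,"dz": -6,"rx": 0,"ry": 0,"rz": 0,"hand": 8.5}
    - {"dx": 15.9,"dy": -11.3,"dz": -9,"rx": 0,"ry": 0,"rz": 0,"hand": 8.5}
    - {"dx": 15.9,"dy": -11.3,"dz": -10.3,"rx": 0,"ry": 0,"rz": 0,"hand": 8.5}
    - {"dx": 15.9,"dy": -11.3,"dz": -10.3,"rx": 0,"ry": 0,"rz": 0,"hand": 8.5}
    - {"dx": 15.9,"dy": -11.3,"dz": -10.3,"rx": 0,"ry": 0,"rz": 0,"hand": 5}
    - {"dx": 15.9,"dy": -11.3,"dz": -10.3,"rx": 0,"ry": 0,"rz": 0,"hand": 5}
    - {"dx": 15.9,"dy": -11.3,"dz": -10.3,"rx": 0,"ry": 0,"rz": 0,"hand": 5}
    - {"dx": 15.9,"dy": -11.3,"dz": -10.3,"rx": 0,"ry": 0,"rz": 0,"hand": 5}
    - {"dx": 15.9,"dy": -11.3,"dz": -10.3,"rx": 0,"ry": 0,"rz": 0,"hand": 5}
    - {"dx": 15.9,"dy": -11.3,"dz": -10.3,"rx": 0,"ry": 0,"rz": 0,"hand": 5}

```text
clock: 12.1
eef_pos: [0.6202, 0.0512, -0.0091]
tcp_rot: [[-0.036, 0.999, 0.002], [0.999, 0.036, 0.0], [0.0, 0.002, -1.0]]
wrist_force: [-0.8, 0.5, 7.1]
finger_gap: 0.598
gripper_force: 20.0
```

```bash
python3 - <<'E'
from h import *
np.set_printoptions(precision=4,suppress=True)
print(get_state()["joint_pos"]);t=get_image("top")
c,b=cen(blob("top",t,"yellow",pix("top",[(.46,.164,.024)])[0],15)); P=world("top",[c],.02)[0]; print(c,b,P)
# tray poses from bay centres (mean of both cameras)
for nm,A,ya,B,yb in(("three",(.4724,-.0722),.072,(.44205,-.2258),-.084),("two",(.45995,.1638),.030,(.4619,.09405),-.04)):
    A,B=np.array(A),np.array(B);u=(A-B)/np.linalg.norm(A-B);print(nm,"len",np.linalg.norm(A-B),"yaw",np.degrees(np.arctan2(-u[0],u[1])),"origin",A-u*ya)
E
```

```text
[-19.1658  44.2489  14.231  113.9379 -24.3874  24.5623  15.5577]Traceback (most recent call last):
  File "<stdin>", line 4, in <module>
  File "h.py", line 21, in blob
    c=max(cv2.findContours(m,cv2.RETR_EXTERNAL,cv2.CHAIN_APPROX_NONE)[0],key=cv2.contourArea)
ValueError: max() iterable argument is empty
```

Call:
move_arm:
  motion:
    - {"dx": 0,"dy": 0,"dz": 2,"rx": 0,"ry": 0,"rz": 0,"hand": 5}
    - {"dx": 0,"dy": 0,"dz": 5,"rx": 0,"ry": 0,"rz": 0,"hand": 5}
    - {"dx": 0,"dy": 0,"dz": 8,"rx": 0,"ry": 0,"rz": 0,"hand": 5}
    - {"dx": -3,"dy": -2,"dz": 9,"rx": 0,"ry": 0,"rz": 0,"hand": 5}
    - {"dx": -6,"dy": -4,"dz": 9,"rx": 0,"ry": 0,"rz": 0,"hand": 5}
    - {"dx": -9,"dy": -7,"dz": 9,"rx": 0,"ry": 0,"rz": -1,"hand": 5}
    - {"dx": -12,"dy": -10,"dz": 9,"rx": 0,"ry": 0,"rz": -2,"hand": 5}
    - {"dx": -14,"dy": -13,"dz": 9,"rx": 0,"ry": 0,"rz": -2,"hand": 5}
    - {"dx": -16,"dy": -16,"dz": 9,"rx": 0,"ry": 0,"rz": -2,"hand": 5}
    - {"dx": -16.4,"dy": -19,"dz": 9,"rx": 0,"ry": 0,"rz": -2,"hand": 5}
    - {"dx": -16.4,"dy": -20.6,"dz": 9,"rx": 0,"ry": 0,"rz": -2,"hand": 5}
    - {"dx": -16.4,"dy": -20.6,"dz": 6,"rx": 0,"ry": 0,"rz": -2,"hand": 5}
    - {"dx": -16.4,"dy": -20.6,"dz": 3,"rx": 0,"ry": 0,"rz": -2,"hand": 5}
    - {"dx": -16.4,"dy": -20.6,"dz": 3,"rx": 0,"ry": 0,"rz": -2,"hand": 5}
    - {"dx": -16.4,"dy": -20.6,"dz": 3,"rx": 0,"ry": 0,"rz": -2,"hand": 5}

```text
clock: 13.4
eef_pos: [0.4545, -0.155, 0.0193]
tcp_rot: [[0.174, 0.985, -0.003], [0.985, -0.174, 0.001], [0.001, -0.003, -1.0]]
wrist_force: [0.9, -0.2, 0.0]
finger_gap: 0.596
gripper_force: 20.0
```

```bash
python3 - <<'E'
from h import *
np.set_printoptions(precision=4,suppress=True)
p=get_state()["eef_pos"];print(p);s=get_image("scene");t=get_image("top")
cv2.imwrite("pics/p12.png",np.hstack([cv2.resize(s[190:310,230:350],(400,400)),cv2.resize(t[130:290,190:350],(400,400))]))
for n,i,col,P in(("top",t,"yellow",(.46,.164,.02)),("scene",s,"yellow",(.46,.164,.02)),("scene",s,"blue",(.456,-.155,.06))):
  try:
    c,b=cen(blob(n,i,col,pix(n,[P])[0],18)); print(n,col,c,b,world(n,[c],P[2])[0])
  except Exception as e: print(n,col,"none")
E
```

```text
[ 0.4545 -0.155   0.0193]
top yellow [210.9885 252.8698] (201, 243, 21, 21) [0.4594 0.166  0.02  ]
scene yellow [208.78   207.0269] (200, 201, 18, 13) [0.4622 0.1681 0.02  ]
scene blue [305.5734 261.5107] (296, 250, 17, 19) [ 0.4485 -0.1719  0.06  ]
```

View pics/p12.png

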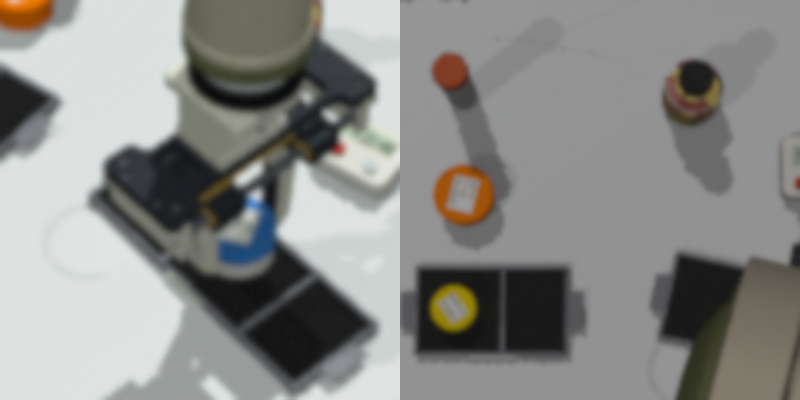

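Call:
move_arm:
  motion:
    - {"dx": 0.1,"dy": 0,"dz": -1.2,"rx": 0,"ry": 0,"rz": 0,"hand": 5}
    - {"dx": 0.1,"dy": 0,"dz": -2,"rx": 0,"ry": 0,"rz": 0,"hand": 5}
    - {"dx": 0.1,"dy": 0,"dz": -2.55,"rx": 0,"ry": 0,"rz": 0,"hand": 5}
    - {"dx": 0.1,"dy": 0,"dz": -2.55,"rx": 0,"ry": 0,"rz": 0,"hand": 5}
    - {"dx": 0.1,"dy": 0,"dz": -2.55,"rx": 0,"ry": 0,"rz": 0,"hand": 5}

```text
clock: 13.92
eef_pos: [0.4565, -0.1549, -0.0055]
tcp_rot: [[0.173, 0.985, -0.0], [0.985, -0.173, 0.0], [0.0, -0.0, -1.0]]
wrist_force: [0.3, 0.4, 0.0]
finger_gap: 0.6
gripper_force: 20.0
```

Call:
move_arm:
  motion:
    - {"dx": 0,"dy": 0,"dz": 0,"rx": 0,"ry": 0,"rz": 0,"hand": 6.5}
    - {"dx": 0,"dy": 0,"dz": 0,"rx": 0,"ry": 0,"rz": 0,"hand": 7.5}
    - {"dx": 0,"dy": 0,"dz": 0,"rx": 0,"ry": 0,"rz": 0,"hand": 7.5}
    - {"dx": 0,"dy": 0,"dz": 0,"rx": 0,"ry": 0,"rz": 0,"hand": 7.5}
    - {"dx": 0,"dy": 0,"dz": 3,"rx": 0,"ry": 0,"rz": 0,"hand": 7.5}
    - {"dx": 0,"dy": 0,"dz": 7,"rx": 0,"ry": 0,"rz": 0,"hand": 7.5}
    - {"dx": 0,"dy": 0,"dz": 11,"rx": 0,"ry": 0,"rz": 0,"hand": 8.5}
    - {"dx": 0,"dy": 0,"dz": 14,"rx": 0,"ry": 0,"rz": 0,"hand": 8.5}
    - {"dx": 0,"dy": 0,"dz": 14,"rx": 0,"ry": 0,"rz": 0,"hand": 8.5}

```text
clock: 14.67
eef_pos: [0.4586, -0.1559, 0.1391]
tcp_rot: [[0.174, 0.985, 0.007], [0.985, -0.174, -0.001], [0.0, 0.007, -1.0]]
wrist_force: [1.3, 0.2, 0.5]
finger_gap: 0.904
gripper_force: 0.0
```

Call:
move_arm:
  motion:
    - {"dx": 3,"dy": 1.5,"dz": 0,"rx": 0,"ry": 0,"rz": 1,"hand": 8.7}
    - {"dx": 20.9,"dy": 10.6,"dz": 0,"rx": 0,"ry": 0,"rz": 2,"hand": 8.7}
    - {"dx": 20.9,"dy": 10.6,"dz": 0,"rx": 0,"ry": 0,"rz": 2,"hand": 8.7}
    - {"dx": 20.9,"dy": 10.6,"dz": 0,"rx": 0,"ry": 0,"rz": 2,"hand": 8.7}
    - {"dx": 20.9,"dy": 10.6,"dz": 0,"rx": 0,"ry": 0,"rz": 2,"hand": 8.7}
    - {"dx": 20.9,"dy": 10.6,"dz": 0,"rx": 0,"ry": 0,"rz": 2,"hand": 8.7}
    - {"dx": 20.9,"dy": 10.6,"dz": 0,"rx": 0,"ry": 0,"rz": 2,"hand": 8.7}
    - {"dx": 20.9,"dy": 10.6,"dz": 0,"rx": 0,"ry": 0,"rz": 2,"hand": 8.7}
    - {"dx": 20.9,"dy": 10.6,"dz": 0,"rx": 0,"ry": 0,"rz": 2,"hand": 8.7}
    - {"dx": 20.9,"dy": 10.6,"dz": 0,"rx": 0,"ry": 0,"rz": 2,"hand": 8.7}
    - {"dx": 20.9,"dy": 10.6,"dz": -2,"rx": 0,"ry": 0,"rz": 2,"hand": 8.7}
    - {"dx": 20.9,"dy": 10.6,"dz": -5,"rx": 0,"ry": 0,"rz": 2,"hand": 8.7}
    - {"dx": 20.9,"dy": 10.6,"dz": -8,"rx": 0,"ry": 0,"rz": 2,"hand": 8.7}
    - {"dx": 20.9,"dy": 10.6,"dz": -10.5,"rx": 0,"ry": 0,"rz": 2,"hand": 8.7}
    - {"dx": 20.9,"dy": 10.6,"dz": -11.7,"rx": 0,"ry": 0,"rz": 2,"hand": 8.7}
    - {"dx": 20.9,"dy": 10.6,"dz": -11.7,"rx": 0,"ry": 0,"rz": 2,"hand": 8.7}
    - {"dx": 20.9,"dy": 10.6,"dz": -11.7,"rx": 0,"ry": 0,"rz": 2,"hand": 8.7}

```text
clock: 16.08
eef_pos: [0.6651, -0.0498, 0.0176]
tcp_rot: [[-0.034, 0.999, -0.001], [0.999, 0.034, -0.0], [-0.0, -0.001, -1.0]]
wrist_force: [-0.2, -0.1, 0.3]
finger_gap: 0.936
gripper_force: 0.0
```

Call:
move_arm:
  motion:
    - {"dx": 0,"dy": 0,"dz": 0,"rx": 0,"ry": 0,"rz": 0,"hand": 7}
    - {"dx": 0,"dy": 0,"dz": 0,"rx": 0,"ry": 0,"rz": 0,"hand": 5}
    - {"dx": 0,"dy": 0,"dz": 0,"rx": 0,"ry": 0,"rz": 0,"hand": 4.8}
    - {"dx": 0,"dy": 0,"dz": 0,"rx": 0,"ry": 0,"rz": 0,"hand": 4.8}
    - {"dx": 0,"dy": 0,"dz": 0,"rx": 0,"ry": 0,"rz": 0,"hand": 4.8}
    - {"dx": 0,"dy": 0,"dz": 0,"rx": 0,"ry": 0,"rz": 0,"hand": 4.8}

```text
clock: 16.58
eef_pos: [0.666, -0.0489, 0.0177]
tcp_rot: [[-0.035, 0.999, 0.001], [0.999, 0.035, -0.0], [-0.0, 0.001, -1.0]]
wrist_force: [-0.2, 0.6, 2.8]
finger_gap: 0.565
gripper_force: 20.1
```

```bash
python3 - <<'E'
from h import *
np.set_printoptions(precision=4,suppress=True)
t=get_image("top");s=get_image("scene")
for n,i,col,P in(("top",t,"blue",(.456,-.155,.024)),("scene",s,"blue",(.456,-.155,.024))):
  try:
    c,b=cen(blob(n,i,col,pix(n,[P])[0],18)); print(n,col,c,b,world(n,[c],P[2])[0])
  except Exception as e: print(n,col,"none")
E
```

```text
top blue [350.6686 258.4331] (338, 246, 26, 26) [ 0.4559 -0.155   0.024 ]
scene blue [300.9269 264.148 ] (289, 254, 26, 21) [ 0.4585 -0.1517  0.024 ]
```

Call:
move_arm:
  motion:
    - {"dx": 0,"dy": 0,"dz": 1,"rx": 0,"ry": 0,"rz": 0,"hand": 4.8}
    - {"dx": 0,"dy": 0,"dz": 3,"rx": 0,"ry": 0,"rz": 0,"hand": 4.8}
    - {"dx": 0,"dy": 0,"dz": 5,"rx": 0,"ry": 0,"rz": 0,"hand": 4.8}
    - {"dx": -2,"dy": -0.2,"dz": 5,"rx": 0,"ry": 0,"rz": 0,"hand": 4.8}
    - {"dx": -4.5,"dy": -0.5,"dz": 5,"rx": 0,"ry": 0,"rz": 0,"hand": 4.8}
    - {"dx": -7.5,"dy": -0.9,"dz": 5,"rx": 0,"ry": 0,"rz": -0.5,"hand": 4.8}
    - {"dx": -10.5,"dy": -1.3,"dz": 5,"rx": 0,"ry": 0,"rz": -1,"hand": 4.8}
    - {"dx": -13.5,"dy": -1.7,"dz": 5,"rx": 0,"ry": 0,"rz": -1.5,"hand": 4.8}
    - {"dx": -16.5,"dy": -2,"dz": 5,"rx": 0,"ry": 0,"rz": -2,"hand": 4.8}
    - {"dx": -18.5,"dy": -2.3,"dz": 5,"rx": 0,"ry": 0,"rz": -2,"hand": 4.8}
    - {"dx": -19.3,"dy": -2.3,"dz": 5,"rx": 0,"ry": 0,"rz": -2,"hand": 4.8}
    - {"dx": -19.3,"dy": -2.3,"dz": 5,"rx": 0,"ry": 0,"rz": -2,"hand": 4.8}
    - {"dx": -19.3,"dy": -2.3,"dz": 3,"rx": 0,"ry": 0,"rz": -2,"hand": 4.8}
    - {"dx": -19.3,"dy": -2.3,"dz": 1.5,"rx": 0,"ry": 0,"rz": -2,"hand": 4.8}
    - {"dx": -19.3,"dy": -2.3,"dz": 1.5,"rx": 0,"ry": 0,"rz": -2,"hand": 4.8}

```text
clock: 17.93
eef_pos: [0.4737, -0.0716, 0.0305]
tcp_rot: [[0.172, 0.985, -0.001], [0.985, -0.172, 0.0], [0.0, -0.001, -1.0]]
wrist_force: [0.3, 0.5, -1.5]
finger_gap: 0.564
gripper_force: 20.0
```

```bash
python3 - <<'E'
from h import *
np.set_printoptions(precision=4,suppress=True)
s=get_image("scene");t=get_image("top");st=get_state();print(st["eef_pos"],st["finger_gap"],st["wrist_force"])
cv2.imwrite("pics/p13.png",np.hstack([cv2.resize(s[160:310,220:370],(400,400)),cv2.resize(t[170:290,280:400],(400,400))]))
E
```

```text
[ 0.4735 -0.072   0.0321] 0.5639495333618728 [-0.427   0.0489 -1.8048]
```

View pics/p13.png

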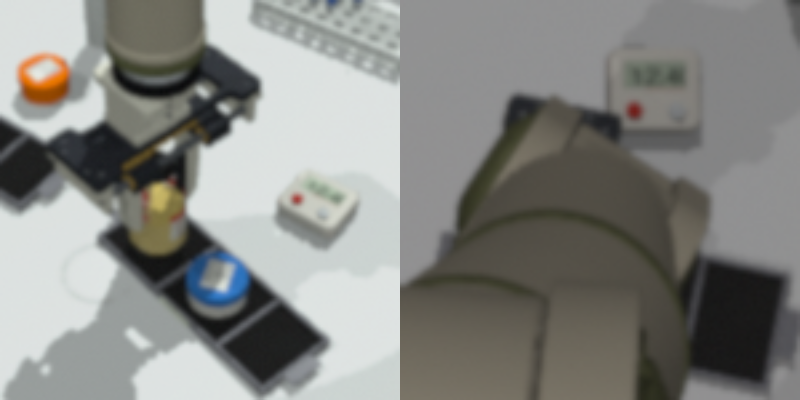

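Call:
move_arm:
  motion:
    - {"dx": 0,"dy": 0,"dz": -0.5,"rx": 0,"ry": 0,"rz": 0,"hand": 4.8}
    - {"dx": 0,"dy": 0,"dz": -0.9,"rx": 0,"ry": 0,"rz": 0,"hand": 4.8}
    - {"dx": 0,"dy": 0,"dz": -1.1,"rx": 0,"ry": 0,"rz": 0,"hand": 4.8}
    - {"dx": 0,"dy": 0,"dz": -1.1,"rx": 0,"ry": 0,"rz": 0,"hand": 4.8}
    - {"dx": 0,"dy": 0,"dz": -1.1,"rx": 0,"ry": 0,"rz": 0,"hand": 4.8}

```text
clock: 18.45
eef_pos: [0.4729, -0.072, 0.0214]
tcp_rot: [[0.173, 0.985, 0.001], [0.985, -0.173, -0.0], [0.0, 0.001, -1.0]]
wrist_force: [0.1, -0.8, 0.3]
finger_gap: 0.567
gripper_force: 20.0
```

Call:
move_arm:
  motion:
    - {"dx": 0,"dy": 0,"dz": 0,"rx": 0,"ry": 0,"rz": 0,"hand": 6}
    - {"dx": 0,"dy": 0,"dz": 0,"rx": 0,"ry": 0,"rz": 0,"hand": 7.5}
    - {"dx": 0,"dy": 0,"dz": 0,"rx": 0,"ry": 0,"rz": 0,"hand": 8}
    - {"dx": 0,"dy": 0,"dz": 0,"rx": 0,"ry": 0,"rz": 0,"hand": 8}
    - {"dx": 0,"dy": 0,"dz": 0,"rx": 0,"ry": 0,"rz": 0,"hand": 8}
    - {"dx": 0,"dy": 0,"dz": 2,"rx": 0,"ry": 0,"rz": 0,"hand": 8}
    - {"dx": 0,"dy": 0,"dz": 6,"rx": 0,"ry": 0,"rz": 0,"hand": 8}
    - {"dx": 0,"dy": 0,"dz": 10,"rx": 0,"ry": 0,"rz": 0,"hand": 7}
    - {"dx": 0,"dy": 0,"dz": 13,"rx": 0,"ry": 0,"rz": 0,"hand": 7}
    - {"dx": 0,"dy": 0,"dz": 13,"rx": 0,"ry": 0,"rz": 0,"hand": 7}

```text
clock: 19.28
eef_pos: [0.4747, -0.0726, 0.1559]
tcp_rot: [[0.174, 0.985, 0.007], [0.985, -0.174, 0.0], [0.001, 0.007, -1.0]]
wrist_force: [1.0, 0.2, 0.7]
finger_gap: 0.756
gripper_force: 0.0
```

```bash
python3 - <<'E'
from h import *
np.set_printoptions(precision=3,suppress=True)
from scipy.optimize import least_squares as L
for a,b in(((399,88),(413,169)),((439,75),(449,177))):
    r=L(lambda P:np.r_[pix("top",[P])[0]-a,pix("scene",[P])[0]-b],[.8,-.25,.15]);print(r.x,r.fun)
t=get_image("top")
for n in["top"]:
    c,b=cen(blob("top",t,"dark",pix("top",[(.472,-.072,.094)])[0],8));print(c,world("top",[c],.098)) 
E
```

```text
[ 0.827 -0.242  0.128] [ 0.04  -0.031 -0.06   0.018]
[ 0.861 -0.332  0.126] [-0.009  0.007  0.013 -0.004]Traceback (most recent call last):
  File "<stdin>", line 8, in <module>
  File "h.py", line 21, in blob
    c=max(cv2.findContours(m,cv2.RETR_EXTERNAL,cv2.CHAIN_APPROX_NONE)[0],key=cv2.contourArea)
ValueError: max() iterable argument is empty
```

Call:
move_arm:
  motion:
    - {"dx": 4,"dy": -4,"dz": 0,"rx": 0,"ry": 0,"rz": 0,"hand": 7}
    - {"dx": 21,"dy": -20,"dz": 0,"rx": 0,"ry": 0,"rz": 0,"hand": 7}
    - {"dx": 21,"dy": -20,"dz": 0,"rx": 0,"ry": 0,"rz": 0,"hand": 7}
    - {"dx": 21,"dy": -20,"dz": 0,"rx": 0,"ry": 0,"rz": 0,"hand": 7}
    - {"dx": 21,"dy": -20,"dz": 0,"rx": 0,"ry": 0,"rz": 0,"hand": 7}
    - {"dx": 21,"dy": -20,"dz": 0,"rx": 0,"ry": 0,"rz": 0,"hand": 7}
    - {"dx": 21,"dy": -20,"dz": 0,"rx": 0,"ry": 0,"rz": 0,"hand": 7}
    - {"dx": 21,"dy": -20,"dz": 0,"rx": 0,"ry": 0,"rz": 0,"hand": 7}
    - {"dx": 21,"dy": -20,"dz": 0,"rx": 0,"ry": 0,"rz": 0,"hand": 7}
    - {"dx": 21,"dy": -20,"dz": 0,"rx": 0,"ry": 0,"rz": 0,"hand": 7}
    - {"dx": 21,"dy": -20,"dz": 0,"rx": 0,"ry": 0,"rz": 0,"hand": 7}
    - {"dx": 21,"dy": -20,"dz": -3,"rx": 0,"ry": 0,"rz": 0,"hand": 7}
    - {"dx": 21,"dy": -20,"dz": -6,"rx": 0,"ry": 0,"rz": 0,"hand": 7}
    - {"dx": 21,"dy": -20,"dz": -9,"rx": 0,"ry": 0,"rz": 0,"hand": 7}
    - {"dx": 21,"dy": -20,"dz": -11,"rx": 0,"ry": 0,"rz": 0,"hand": 7}
    - {"dx": 21,"dy": -20,"dz": -11.5,"rx": 0,"ry": 0,"rz": 0,"hand": 7}
    - {"dx": 21,"dy": -20,"dz": -11.5,"rx": 0,"ry": 0,"rz": 0,"hand": 7}
    - {"dx": 21,"dy": -20,"dz": -11.5,"rx": 0,"ry": 0,"rz": 0,"hand": 7}

```text
clock: 20.83
eef_pos: [0.6828, -0.2717, 0.0373]
tcp_rot: [[0.173, 0.985, 0.001], [0.985, -0.173, -0.0], [-0.0, 0.001, -1.0]]
wrist_force: [0.3, -0.7, 0.5]
finger_gap: 0.751
gripper_force: 0.0
```

Call:
move_arm:
  motion:
    - {"dx": 0,"dy": 0,"dz": 0,"rx": 0,"ry": 0,"rz": 0,"hand": 5}
    - {"dx": 0,"dy": 0,"dz": 0,"rx": 0,"ry": 0,"rz": 0,"hand": 3.5}
    - {"dx": 0,"dy": 0,"dz": 0,"rx": 0,"ry": 0,"rz": 0,"hand": 2.2}
    - {"dx": 0,"dy": 0,"dz": 0,"rx": 0,"ry": 0,"rz": 0,"hand": 2.2}
    - {"dx": 0,"dy": 0,"dz": 0,"rx": 0,"ry": 0,"rz": 0,"hand": 2.2}
    - {"dx": 0,"dy": 0,"dz": 0,"rx": 0,"ry": 0,"rz": 0,"hand": 2.2}

```text
clock: 21.33
eef_pos: [0.6827, -0.272, 0.0365]
tcp_rot: [[0.173, 0.985, 0.0], [0.985, -0.173, -0.0], [-0.0, 0.0, -1.0]]
wrist_force: [-0.8, -0.9, -0.3]
finger_gap: 0.374
gripper_force: 0.0
```

```bash
python3 - <<'E'
from h import *
np.set_printoptions(precision=4,suppress=True)
t=get_image("top");s=get_image("scene")
for n,i in(("top",t),("scene",s)):
  try:
    c,b=cen(blob(n,i,"dark",pix(n,[(.472,-.072,.098)])[0],16)); print(n,c,b,world(n,[c],.098)[0])
  except Exception as e: print(n,"none")
E
```

```text
top none
scene [278.3105 225.2536] (274, 221, 10, 9) [ 0.472  -0.0718  0.098 ]
```

Call:
move_arm:
  motion:
    - {"dx": 0,"dy": 0,"dz": 0,"rx": 0,"ry": 0,"rz": 0,"hand": 2.2}
    - {"dx": 0,"dy": 0,"dz": 0,"rx": 0,"ry": 0,"rz": 0,"hand": 2.2}
    - {"dx": 0,"dy": 0,"dz": 0,"rx": 0,"ry": 0,"rz": 0,"hand": 2.2}
    - {"dx": 0,"dy": 0,"dz": 1,"rx": 0,"ry": 0,"rz": 0,"hand": 2.2}
    - {"dx": 0,"dy": 0,"dz": 3,"rx": 0,"ry": 0,"rz": 0,"hand": 2.2}
    - {"dx": 0,"dy": 0,"dz": 5,"rx": 0,"ry": 0,"rz": 0,"hand": 2.2}
    - {"dx": 0,"dy": 0,"dz": 5,"rx": 0,"ry": 0,"rz": 0,"hand": 2.2}
    - {"dx": -3,"dy": 0.5,"dz": 5,"rx": 0,"ry": 0,"rz": 0,"hand": 2.2}
    - {"dx": -6,"dy": 1,"dz": 5,"rx": 0,"ry": 0,"rz": 0,"hand": 2.2}
    - {"dx": -9,"dy": 1.7,"dz": 5,"rx": 0,"ry": 0,"rz": 0,"hand": 2.2}
    - {"dx": -12,"dy": 2.3,"dz": 5,"rx": 0,"ry": 0,"rz": 0,"hand": 2.2}
    - {"dx": -15,"dy": 3,"dz": 5,"rx": 0,"ry": 0,"rz": 0,"hand": 2.2}
    - {"dx": -18,"dy": 3.5,"dz": 5,"rx": 0,"ry": 0,"rz": 0,"hand": 2.2}
    - {"dx": -21,"dy": 4,"dz": 5,"rx": 0,"ry": 0,"rz": 0,"hand": 2.2}
    - {"dx": -23,"dy": 4.6,"dz": 5,"rx": 0,"ry": 0,"rz": 0,"hand": 2.2}
    - {"dx": -24,"dy": 4.6,"dz": 5,"rx": 0,"ry": 0,"rz": 0,"hand": 2.2}
    - {"dx": -24,"dy": 4.6,"dz": 5,"rx": 0,"ry": 0,"rz": 0,"hand": 2.2}
    - {"dx": -24,"dy": 4.6,"dz": 3,"rx": 0,"ry": 0,"rz": 0,"hand": 2.2}
    - {"dx": -24,"dy": 4.6,"dz": 1.5,"rx": 0,"ry": 0,"rz": 0,"hand": 2.2}
    - {"dx": -24,"dy": 4.6,"dz": 1.5,"rx": 0,"ry": 0,"rz": 0,"hand": 2.2}

```text
clock: 23.1
eef_pos: [0.4437, -0.2261, 0.0493]
tcp_rot: [[0.173, 0.985, -0.001], [0.985, -0.173, 0.0], [0.0, -0.001, -1.0]]
wrist_force: [-0.3, 0.8, -0.6]
finger_gap: 0.339
gripper_force: 20.0
```

```bash
python3 - <<'E'
from h import *
np.set_printoptions(precision=4,suppress=True)
st=get_state();print(st["eef_pos"],st["finger_gap"],st["wrist_force"])
s=get_image("scene")
try:
    c,b=cen(blob("scene",s,"green",pix("scene",[(.442,-.226,.124)])[0],25)); print(c,b,world("scene",[c],.122)[0])
except Exception as e: print("none")
E
```

```text
[ 0.4437 -0.2261  0.0493] 0.33916749858475825 [-0.3055  0.7704 -0.6123]
[329.5 262.5] (328, 262, 4, 2) [ 0.4379 -0.242   0.122 ]
```

Call:
move_arm:
  motion:
    - {"dx": 0,"dy": 0,"dz": -0.5,"rx": 0,"ry": 0,"rz": 0,"hand": 2.2}
    - {"dx": 0,"dy": 0,"dz": -0.9,"rx": 0,"ry": 0,"rz": 0,"hand": 2.2}
    - {"dx": 0,"dy": 0,"dz": -1.1,"rx": 0,"ry": 0,"rz": 0,"hand": 2.2}
    - {"dx": 0,"dy": 0,"dz": -1.1,"rx": 0,"ry": 0,"rz": 0,"hand": 2.2}
    - {"dx": 0,"dy": 0,"dz": -1.1,"rx": 0,"ry": 0,"rz": 0,"hand": 2.2}

```text
clock: 23.57
eef_pos: [0.4427, -0.2261, 0.0404]
tcp_rot: [[0.173, 0.985, 0.0], [0.985, -0.173, -0.0], [-0.0, 0.0, -1.0]]
wrist_force: [-0.1, 0.5, -0.8]
finger_gap: 0.338
gripper_force: 20.0
```

Call:
move_arm:
  motion:
    - {"dx": 0,"dy": 0,"dz": 0,"rx": 0,"ry": 0,"rz": 0,"hand": 4}
    - {"dx": 0,"dy": 0,"dz": 0,"rx": 0,"ry": 0,"rz": 0,"hand": 6}
    - {"dx": 0,"dy": 0,"dz": 0,"rx": 0,"ry": 0,"rz": 0,"hand": 7}
    - {"dx": 0,"dy": 0,"dz": 0,"rx": 0,"ry": 0,"rz": 0,"hand": 7}
    - {"dx": 0,"dy": 0,"dz": 0,"rx": 0,"ry": 0,"rz": 0,"hand": 7}
    - {"dx": 0,"dy": 0,"dz": 3,"rx": 0,"ry": 0,"rz": 0,"hand": 7}
    - {"dx": 0,"dy": 0,"dz": 6,"rx": 0,"ry": 0,"rz": 0,"hand": 7}
    - {"dx": 0,"dy": 0,"dz": 9,"rx": 0,"ry": 0,"rz": 0,"hand": 7}
    - {"dx": 0,"dy": 0,"dz": 12,"rx": 0,"ry": 0,"rz": 0,"hand": 7}
    - {"dx": 0,"dy": 0,"dz": 12,"rx": 0,"ry": 0,"rz": 0,"hand": 7}

```text
clock: 24.4
eef_pos: [0.4443, -0.2272, 0.1646]
tcp_rot: [[0.174, 0.985, 0.006], [0.985, -0.174, -0.002], [-0.001, 0.006, -1.0]]
wrist_force: [1.7, -0.4, -0.0]
finger_gap: 0.75
gripper_force: 0.0
```

Call:
move_arm:
  motion:
    - {"dx": 2,"dy": 3,"dz": 0,"rx": 0,"ry": 0,"rz": 0,"hand": 7}
    - {"dx": 22,"dy": 39.4,"dz": 0,"rx": 0,"ry": 0,"rz": 2,"hand": 7}
    - {"dx": 22,"dy": 39.4,"dz": 0,"rx": 0,"ry": 0,"rz": 2,"hand": 7}
    - {"dx": 22,"dy": 39.4,"dz": 0,"rx": 0,"ry": 0,"rz": 2,"hand": 7}
    - {"dx": 22,"dy": 39.4,"dz": 0,"rx": 0,"ry": 0,"rz": 2,"hand": 7}
    - {"dx": 22,"dy": 39.4,"dz": 0,"rx": 0,"ry": 0,"rz": 2,"hand": 7}
    - {"dx": 22,"dy": 39.4,"dz": 0,"rx": 0,"ry": 0,"rz": 2,"hand": 7}
    - {"dx": 22,"dy": 39.4,"dz": 0,"rx": 0,"ry": 0,"rz": 2,"hand": 7}
    - {"dx": 22,"dy": 39.4,"dz": 0,"rx": 0,"ry": 0,"rz": 2,"hand": 7}
    - {"dx": 22,"dy": 39.4,"dz": 0,"rx": 0,"ry": 0,"rz": 2,"hand": 7}
    - {"dx": 22,"dy": 39.4,"dz": 0,"rx": 0,"ry": 0,"rz": 2,"hand": 7}
    - {"dx": 22,"dy": 39.4,"dz": 0,"rx": 0,"ry": 0,"rz": 2,"hand": 7}
    - {"dx": 22,"dy": 39.4,"dz": 0,"rx": 0,"ry": 0,"rz": 2,"hand": 7}
    - {"dx": 22,"dy": 39.4,"dz": 0,"rx": 0,"ry": 0,"rz": 2,"hand": 7}
    - {"dx": 22,"dy": 39.4,"dz": 0,"rx": 0,"ry": 0,"rz": 2,"hand": 7}

```text
clock: 25.65
eef_pos: [0.6619, 0.1661, 0.1599]
tcp_rot: [[-0.033, 0.999, -0.001], [0.999, 0.033, -0.001], [-0.001, -0.001, -1.0]]
wrist_force: [0.7, 0.0, 0.2]
finger_gap: 0.749
gripper_force: 0.0
```

```bash
python3 - <<'E'
from h import *
np.set_printoptions(precision=4,suppress=True)
st=get_state();print(st["eef_pos"])
s=get_image("scene");t=get_image("top")
for n,i,col,P in(("scene",s,"green",(.442,-.226,.112)),("top",t,"green",(.442,-.226,.112)),("scene",s,"red",(.662,.168,.108)),("scene",s,"dark",(.472,-.072,.098))):
  try:
    c,b=cen(blob(n,i,col,pix(n,[P])[0],16)); print(n,col,c,b,world(n,[c],P[2])[0])
  except Exception as e: print("none")
E
```

```text
[0.6619 0.1661 0.1599]
scene green [324.5986 260.975 ] (319, 255, 13, 13) [ 0.4416 -0.2271  0.112 ]
top green [390.001  264.4723] (383, 257, 15, 16) [ 0.4418 -0.226   0.112 ]
scene red [255.0593 146.0678] (251, 142, 9, 9) [0.6631 0.1682 0.108 ]
scene dark [278.4113 225.2151] (274, 221, 10, 10) [ 0.4722 -0.0719  0.098 ]
```

Call:
move_arm:
  motion:
    - {"dx": 0,"dy": 0.1,"dz": -3,"rx": 0,"ry": 0,"rz": 0,"hand": 7}
    - {"dx": 0,"dy": 0.1,"dz": -6,"rx": 0,"ry": 0,"rz": 0,"hand": 7}
    - {"dx": 0,"dy": 0.1,"dz": -9,"rx": 0,"ry": 0,"rz": 0,"hand": 7}
    - {"dx": 0,"dy": 0.1,"dz": -11.5,"rx": 0,"ry": 0,"rz": 0,"hand": 7}
    - {"dx": 0,"dy": 0.1,"dz": -13,"rx": 0,"ry": 0,"rz": 0,"hand": 7}
    - {"dx": 0,"dy": 0.1,"dz": -13,"rx": 0,"ry": 0,"rz": 0,"hand": 7}
    - {"dx": 0,"dy": 0.1,"dz": -13,"rx": 0,"ry": 0,"rz": 0,"hand": 7}
    - {"dx": 0,"dy": 0.1,"dz": -13,"rx": 0,"ry": 0,"rz": 0,"hand": 5}
    - {"dx": 0,"dy": 0.1,"dz": -13,"rx": 0,"ry": 0,"rz": 0,"hand": 3.5}
    - {"dx": 0,"dy": 0.1,"dz": -13,"rx": 0,"ry": 0,"rz": 0,"hand": 2.2}
    - {"dx": 0,"dy": 0.1,"dz": -13,"rx": 0,"ry": 0,"rz": 0,"hand": 2.2}
    - {"dx": 0,"dy": 0.1,"dz": -13,"rx": 0,"ry": 0,"rz": 0,"hand": 2.2}
    - {"dx": 0,"dy": 0.1,"dz": -13,"rx": 0,"ry": 0,"rz": 0,"hand": 2.2}
    - {"dx": 0,"dy": 0.1,"dz": -13,"rx": 0,"ry": 0,"rz": 0,"hand": 2.2}
    - {"dx": 0,"dy": 0.1,"dz": -13,"rx": 0,"ry": 0,"rz": 0,"hand": 2.2}
    - {"dx": 0,"dy": 0.1,"dz": -13,"rx": 0,"ry": 0,"rz": 0,"hand": 2.2}
    - {"dx": 0,"dy": 0.1,"dz": -13,"rx": 0,"ry": 0,"rz": 0,"hand": 2.2}
    - {"dx": 0,"dy": 0.1,"dz": -13,"rx": 0,"ry": 0,"rz": 0,"hand": 2.2}

```text
clock: 27.25
eef_pos: [0.6627, 0.1691, 0.0305]
tcp_rot: [[-0.035, 0.999, 0.0], [0.999, 0.035, 0.0], [0.0, 0.0, -1.0]]
wrist_force: [0.1, -0.1, 5.4]
finger_gap: 0.335
gripper_force: 20.0
```

Call:
move_arm:
  motion:
    - {"dx": 0,"dy": 0,"dz": 1,"rx": 0,"ry": 0,"rz": 0,"hand": 2.2}
    - {"dx": 0,"dy": 0,"dz": 3,"rx": 0,"ry": 0,"rz": 0,"hand": 2.2}
    - {"dx": 0,"dy": 0,"dz": 6,"rx": 0,"ry": 0,"rz": 0,"hand": 2.2}
    - {"dx": 0,"dy": 0,"dz": 6,"rx": 0,"ry": 0,"rz": 0,"hand": 2.2}
    - {"dx": -2,"dy": -1,"dz": 6,"rx": 0,"ry": 0,"rz": 0,"hand": 2.2}
    - {"dx": -5,"dy": -2,"dz": 6,"rx": 0,"ry": 0,"rz": 0,"hand": 2.2}
    - {"dx": -8,"dy": -3,"dz": 6,"rx": 0,"ry": 0,"rz": 0,"hand": 2.2}
    - {"dx": -11,"dy": -4.2,"dz": 6,"rx": 0,"ry": 0,"rz": 0,"hand": 2.2}
    - {"dx": -14,"dy": -5.4,"dz": 6,"rx": 0,"ry": 0,"rz": 0,"hand": 2.2}
    - {"dx": -17,"dy": -6.5,"dz": 6,"rx": 0,"ry": 0,"rz": 0,"hand": 2.2}
    - {"dx": -19,"dy": -7.2,"dz": 6,"rx": 0,"ry": 0,"rz": 0,"hand": 2.2}
    - {"dx": -20,"dy": -7.5,"dz": 6,"rx": 0,"ry": 0,"rz": 0,"hand": 2.2}
    - {"dx": -20,"dy": -7.5,"dz": 6,"rx": 0,"ry": 0,"rz": 0,"hand": 2.2}
    - {"dx": -20,"dy": -7.5,"dz": 4,"rx": 0,"ry": 0,"rz": 0,"hand": 2.2}
    - {"dx": -20,"dy": -7.5,"dz": 2,"rx": 0,"ry": 0,"rz": 0,"hand": 2.2}
    - {"dx": -20,"dy": -7.5,"dz": 1,"rx": 0,"ry": 0,"rz": 0,"hand": 2.2}
    - {"dx": -20,"dy": -7.5,"dz": 0.4,"rx": 0,"ry": 0,"rz": 0,"hand": 2.2}
    - {"dx": -20,"dy": -7.5,"dz": 0.4,"rx": 0,"ry": 0,"rz": 0,"hand": 2.2}
    - {"dx": -20,"dy": -7.5,"dz": 0.4,"rx": 0,"ry": 0,"rz": 0,"hand": 2.2}

```text
clock: 28.83
eef_pos: [0.4638, 0.0943, 0.034]
tcp_rot: [[-0.035, 0.999, 0.001], [0.999, 0.035, 0.0], [0.0, 0.001, -1.0]]
wrist_force: [-0.1, 0.3, -1.1]
finger_gap: 0.336
gripper_force: 20.0
```

Call:
move_arm:
  motion:
    - {"dx": 0,"dy": 0,"dz": 0,"rx": 0,"ry": 0,"rz": 0,"hand": 4}
    - {"dx": 0,"dy": 0,"dz": 0,"rx": 0,"ry": 0,"rz": 0,"hand": 6}
    - {"dx": 0,"dy": 0,"dz": 0,"rx": 0,"ry": 0,"rz": 0,"hand": 7}
    - {"dx": 0,"dy": 0,"dz": 0,"rx": 0,"ry": 0,"rz": 0,"hand": 7}
    - {"dx": 0,"dy": 0,"dz": 0,"rx": 0,"ry": 0,"rz": 0,"hand": 7}
    - {"dx": 0,"dy": 0,"dz": 3,"rx": 0,"ry": 0,"rz": 0,"hand": 7}
    - {"dx": 0,"dy": 0,"dz": 6,"rx": 0,"ry": 0,"rz": 0,"hand": 7}
    - {"dx": 0,"dy": 0,"dz": 9,"rx": 0,"ry": 0,"rz": 0,"hand": 7}
    - {"dx": 0,"dy": 0,"dz": 13,"rx": 0,"ry": 0,"rz": 0,"hand": 7}
    - {"dx": 0,"dy": 0,"dz": 13,"rx": 0,"ry": 0,"rz": 0,"hand": 7}
    - {"dx": 10,"dy": 8,"dz": 17,"rx": 0,"ry": 0,"rz": 0,"hand": 7}
    - {"dx": 20,"dy": 8,"dz": 17,"rx": 0,"ry": 0,"rz": 0,"hand": 7}
    - {"dx": 28,"dy": 8,"dz": 17,"rx": 0,"ry": 0,"rz": 0,"hand": 7}
    - {"dx": 28,"dy": 8,"dz": 17,"rx": 0,"ry": 0,"rz": 0,"hand": 7}
    - {"dx": 28,"dy": 8,"dz": 17,"rx": 0,"ry": 0,"rz": 0,"hand": 7}
    - {"dx": 28,"dy": 8,"dz": 17,"rx": 0,"ry": 0,"rz": 0,"hand": 7}
    - {"dx": 28,"dy": 8,"dz": 17,"rx": 0,"ry": 0,"rz": 0,"hand": 7}
    - {"dx": 28,"dy": 8,"dz": 17,"rx": 0,"ry": 0,"rz": 0,"hand": 7}

```text
clock: 30.33
eef_pos: [0.7477, 0.1756, 0.2036]
tcp_rot: [[-0.037, 0.999, 0.003], [0.999, 0.037, -0.0], [-0.0, 0.003, -1.0]]
wrist_force: [-2.2, 0.2, -0.2]
finger_gap: 0.75
gripper_force: 0.0
```

```bash
python3 - <<'E'
from h import *
np.set_printoptions(precision=4,suppress=True)
st=get_state();print(st["clock"],st["eef_pos"])
s=get_image("scene");t=get_image("top")
for n,i in(("scene",s),("top",t)):
 for col,P in(("green",(.442,-.226,.112)),("red",(.462,.094,.112)),("dark",(.472,-.072,.098)),("blue",(.456,-.155,.024)),("yellow",(.46,.164,.02))):
  try:
    c,b=cen(blob(n,i,col,pix(n,[P])[0],16 if col!="dark" or n=="scene" else 6)); print(n,col,c,b,world(n,[c],P[2])[0])
  except Exception as e: print(n,col,"none")
cv2.imwrite("pics/p14.png",np.hstack([cv2.resize(s[130:310,180:360],(400,400)),cv2.resize(t[150:350,200:400],(400,400))]))
E
```

```text
30.3333 [0.7477 0.1756 0.2036]
scene green [324.5986 260.975 ] (319, 255, 13, 13) [ 0.4416 -0.2271  0.112 ]
scene red [225.5278 194.3426] (221, 189, 10, 11) [0.4623 0.0918 0.112 ]
scene dark [278.4373 225.2427] (274, 221, 10, 10) [ 0.4722 -0.072   0.098 ]
scene blue [300.8676 264.0479] (289, 254, 26, 21) [ 0.4586 -0.1514  0.024 ]
scene yellow [208.7614 207.0635] (200, 201, 18, 13) [0.4621 0.168  0.02  ]
top green [389.9557 264.4451] (383, 257, 15, 16) [ 0.4418 -0.2259  0.112 ]
top red [240.0651 249.9465] (233, 242, 16, 17) [0.4634 0.0936 0.112 ]
top dark [316.9401 248.2697] (311, 243, 12, 12) [ 0.4726 -0.071   0.098 ]
top blue [350.5758 258.4542] (338, 245, 26, 28) [ 0.4558 -0.1548  0.024 ]
top yellow [210.9252 252.931 ] (201, 243, 21, 21) [0.4592 0.1661 0.02  ]
```

View pics/p14.png

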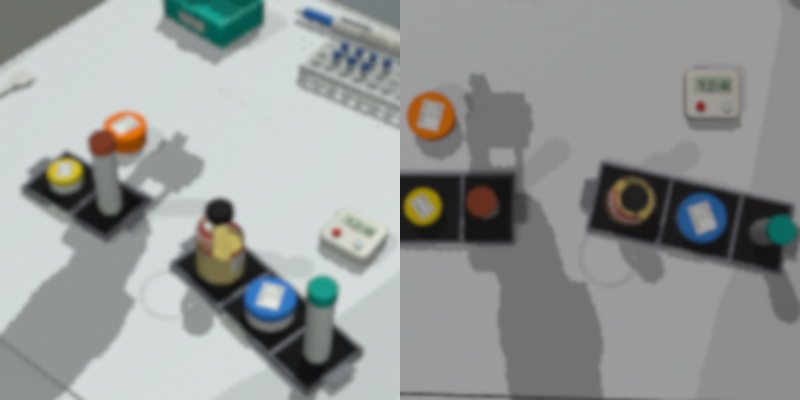

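All five objects stand upright in their bays, matching the measured bay centres to about 4 mm, and the timer has not moved.

```bash
python3 -c "
from rig import *
print(finish_job())"
```

```text
the job is handed in; nothing more can be done
None
```

Both kits are made up and the job is handed in at about 30 s of 112 s; the hand-in gave no verdict, but the last pictures show all five items upright in their bays and the timer apparently unmoved.

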